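Sort return springs on a spring tester

TASK

First dip the foot of the orange presser into the blue demagnetiser well for a moment; then, with each spring standing on the tester plate, press its cap down with the presser, blue first, then yellow, then grey if there is one, holding each for a second with the dial's needle near the middle of the green sector (8 N) and never pushing the needle past the end of the scale. A spring whose cap top then still stands higher than the red line of the gauge beside the tester is sound, one that sinks below it is weak. At the end the presser stands on its black pad again, the sound springs stand in the green tray and the weak ones in the red tray, with the solder spool, jar and heat sink left alone.

Things in the scene. Friction and masses are not known exactly. Their poses are not given: they have to be found in the camera images.
- blue_1: spring unit, 52 g, standing upright: steel base disc 44 dia x 8 with a blue band, coil, blue cap 32 dia x 14 tall (grip and lift it here); free height 78, the cap spans 64 to 78. Origin: centre of the underside, z up. blue_1 and blue_2 look the same, at most one is there; how stiff it is can only be found by pressing.
- blue_1_cap (a joint): how far the cap of blue_1 is pressed down (m): 0 free, 0.034 coil solid; top of the cap = 0.078 minus this above the unit's underside. It starts to give at 1 N, then yields in proportion to the force; at 8 N it is pressed by 0.008 to 0.028, and never less than about 3 mm above or below a gauge's line.
- blue_2: spring unit, 52 g, standing upright: steel base disc 44 dia x 8 with a blue band, coil, blue cap 32 dia x 14 tall (grip and lift it here); free height 78, the cap spans 64 to 78. Origin: centre of the underside, z up. blue_1 and blue_2 look the same, at most one is there; how stiff it is can only be found by pressing.
- blue_2_cap (a joint): how far the cap of blue_2 is pressed down (m): 0 free, 0.034 coil solid; top of the cap = 0.078 minus this above the unit's underside. It starts to give at 1 N, then yields in proportion to the force; at 8 N it is pressed by 0.008 to 0.028, and never less than about 3 mm above or below a gauge's line.
- yellow_1: spring unit, 52 g, standing upright: steel base disc 44 dia x 8 with a yellow band, coil, yellow cap 32 dia x 14 tall (grip and lift it here); free height 78, the cap spans 64 to 78. Origin: centre of the underside, z up. yellow_1 and yellow_2 look the same, at most one is there; how stiff it is can only be found by pressing.
- yellow_1_cap (a joint): how far the cap of yellow_1 is pressed down (m): 0 free, 0.034 coil solid; top of the cap = 0.078 minus this above the unit's underside. It starts to give at 1 N, then yields in proportion to the force; at 8 N it is pressed by 0.008 to 0.028, and never less than about 3 mm above or below a gauge's line.
- yellow_2: spring unit, 52 g, standing upright: steel base disc 44 dia x 8 with a yellow band, coil, yellow cap 32 dia x 14 tall (grip and lift it here); free height 78, the cap spans 64 to 78. Origin: centre of the underside, z up. yellow_1 and yellow_2 look the same, at most one is there; how stiff it is can only be found by pressing.
- yellow_2_cap (a joint): how far the cap of yellow_2 is pressed down (m): 0 free, 0.034 coil solid; top of the cap = 0.078 minus this above the unit's underside. It starts to give at 1 N, then yields in proportion to the force; at 8 N it is pressed by 0.008 to 0.028, and never less than about 3 mm above or below a gauge's line.
- grey_1: spring unit, 52 g, standing upright: steel base disc 44 dia x 8 with a grey band, coil, grey cap 32 dia x 14 tall (grip and lift it here); free height 78, the cap spans 64 to 78. Origin: centre of the underside, z up. grey_1 and grey_2 look the same, at most one is there; how stiff it is can only be found by pressing.
- grey_1_cap (a joint): how far the cap of grey_1 is pressed down (m): 0 free, 0.034 coil solid; top of the cap = 0.078 minus this above the unit's underside. It starts to give at 1 N, then yields in proportion to the force; at 8 N it is pressed by 0.008 to 0.028, and never less than about 3 mm above or below a gauge's line.
- grey_2: spring unit, 52 g, standing upright: steel base disc 44 dia x 8 with a grey band, coil, grey cap 32 dia x 14 tall (grip and lift it here); free height 78, the cap spans 64 to 78. Origin: centre of the underside, z up. grey_1 and grey_2 look the same, at most one is there; how stiff it is can only be found by pressing.
- grey_2_cap (a joint): how far the cap of grey_2 is pressed down (m): 0 free, 0.034 coil solid; top of the cap = 0.078 minus this above the unit's underside. It starts to give at 1 N, then yields in proportion to the force; at 8 N it is pressed by 0.008 to 0.028, and never less than about 3 mm above or below a gauge's line.
- plate_top (a point): middle of the tester plate's top, 100 (x) x 250 (y), 41 above the bench, on a fixed base 110 x 270; sinks 0.5 mm per N, at most 6. Rings (52 dia) at y = -76, 0, +76 mark where springs stand.
- gauge_white: white reference gauge, fixed upright on the bench: foot 30 x 30 x 10, post 12 x 16, 105 tall, red line (3 mm band) 102 above the bench. Origin: centre of its underside. One of the two gauges stands at the tester's -y end, about 165 from the plate's middle, and counts; the other is stored some 10 cm or more farther off.
- gauge_black: black reference gauge, the same but with its red line 92 above the bench, 95 tall
- needle (a joint): red needle of the tester's dial (88 dia, top about 105 above the bench, at y = +185 from the plate's middle, tilted towards +x): 0.2 rad per newton, clockwise, 2.4 rad at the end of the scale (12 N). The first 1 N on the plate (about two standing springs) is tared away. A green sector spans 7 to 9 N, its middle 8 N is 1.6 rad.
- presser: hand presser standing upright on its pad: flat steel foot 36 dia x 12 tall, stem 14 dia, orange barrel 26 dia from 55 to 110 above the origin, which is the place to grip. Origin: centre of the foot's underside, z up along the barrel. About 150 g.
- pad: black rubber disc, 64 dia x 3 thick, fixed: the presser's parking place. Origin: centre of its underside.
- demag_rim (a point): centre of the mouth of the demagnetiser, a fixed blue open round well: 88 outside and 76 inside diameter, mouth 50 above the bench, inner floor 44 below the mouth
- tray_green: fixed green tray for sound springs, 130 (x) x 190 (y) outside, wall 4 thick and 15 tall, floor 4 thick. Origin: centre of its underside, axes along its sides.
- tray_red: fixed red tray for weak springs, the same size and origin as the green one
- spool: bystander: white spool of solder, 60 dia x 38 tall, standing beyond the tester
- jar: bystander: small amber jar with a black lid, 48 dia x 50 tall
- heatsink: bystander: finned aluminium heat sink, 50 x 50 x 22 tall; not always there
Not all that is in view belongs to the job. Of the things that look like the part that bears demag_rim, the middle-sized one is meant.

How it is judged:
On the way, in this order (a step that is already met when the one before it is completed fails the run):
1. the presser's foot is at least 15 mm deep in the demagnetiser well (horizontal distance between presser and demag_rim below 0.03 m and height (world z) of presser below 0.035 m and angle between presser's own z axis and vertical below 0.4 rad), for 0.3 s.
2. blue_1, if there, standing on the tester plate, is pressed with the presser by 6.3 to 9.8 N (contact force between presser and blue_1 between 6.3 and 9.8 N and x of blue_1 in the frame of plate_top between -0.05 and 0.05 m and y of blue_1 in the frame of plate_top between -0.125 and 0.125 m and z of blue_1 in the frame of plate_top between -0.004 and 0.006 m and angle between blue_1's own z axis and vertical below 0.12 rad), for 0.5 s.
3. blue_2, if there, standing on the tester plate, is pressed with the presser by 6.3 to 9.8 N (contact force between presser and blue_2 between 6.3 and 9.8 N and x of blue_2 in the frame of plate_top between -0.05 and 0.05 m and y of blue_2 in the frame of plate_top between -0.125 and 0.125 m and z of blue_2 in the frame of plate_top between -0.004 and 0.006 m and angle between blue_2's own z axis and vertical below 0.12 rad), for 0.5 s.
4. yellow_1, if there, standing on the tester plate, is pressed with the presser by 6.3 to 9.8 N (contact force between presser and yellow_1 between 6.3 and 9.8 N and x of yellow_1 in the frame of plate_top between -0.05 and 0.05 m and y of yellow_1 in the frame of plate_top between -0.125 and 0.125 m and z of yellow_1 in the frame of plate_top between -0.004 and 0.006 m and angle between yellow_1's own z axis and vertical below 0.12 rad), for 0.5 s.
5. yellow_2, if there, standing on the tester plate, is pressed with the presser by 6.3 to 9.8 N (contact force between presser and yellow_2 between 6.3 and 9.8 N and x of yellow_2 in the frame of plate_top between -0.05 and 0.05 m and y of yellow_2 in the frame of plate_top between -0.125 and 0.125 m and z of yellow_2 in the frame of plate_top between -0.004 and 0.006 m and angle between yellow_2's own z axis and vertical below 0.12 rad), for 0.5 s.
6. grey_1, if there, standing on the tester plate, is pressed with the presser by 6.3 to 9.8 N (contact force between presser and grey_1 between 6.3 and 9.8 N and x of grey_1 in the frame of plate_top between -0.05 and 0.05 m and y of grey_1 in the frame of plate_top between -0.125 and 0.125 m and z of grey_1 in the frame of plate_top between -0.004 and 0.006 m and angle between grey_1's own z axis and vertical below 0.12 rad), for 0.5 s.
7. grey_2, if there, standing on the tester plate, is pressed with the presser by 6.3 to 9.8 N (contact force between presser and grey_2 between 6.3 and 9.8 N and x of grey_2 in the frame of plate_top between -0.05 and 0.05 m and y of grey_2 in the frame of plate_top between -0.125 and 0.125 m and z of grey_2 in the frame of plate_top between -0.004 and 0.006 m and angle between grey_2's own z axis and vertical below 0.12 rad), for 0.5 s.
At the end, for the whole second after the job is handed in: Each spring stands upright (within 0.15 rad) and still in its tray: green if at 8 N its cap top stays above the red line of the gauge at the tester, else red. The presser stands still and upright (within 0.1 rad) on its pad, within 22 mm of its centre (((horizontal distance between gauge_white and plate_top below 0.2 m and (x of blue_1 in the frame of tray_red between -0.061 and 0.061 m and y of blue_1 in the frame of tray_red between -0.091 and 0.091 m)) or (not (horizontal distance between gauge_white and plate_top below 0.2 m) and (x of blue_1 in the frame of tray_green between -0.061 and 0.061 m and y of blue_1 in the frame of tray_green between -0.091 and 0.091 m))) and height (world z) of each of blue_1, blue_2, yellow_1, yellow_2, grey_1, grey_2 below 0.009 m and angle between each of blue_1, blue_2, yellow_1, yellow_2, grey_1, grey_2's own z axis and vertical below 0.15 rad and linear speed of each of blue_1, blue_2, yellow_1, yellow_2, grey_1, grey_2, presser below 0.02 m/s and x of blue_2 in the frame of tray_red between -0.061 and 0.061 m and y of blue_2 in the frame of tray_red between -0.091 and 0.091 m and x of yellow_1 in the frame of tray_green between -0.061 and 0.061 m and y of yellow_1 in the frame of tray_green between -0.091 and 0.091 m and ((horizontal distance between gauge_white and plate_top below 0.2 m and (x of yellow_2 in the frame of tray_red between -0.061 and 0.061 m and y of yellow_2 in the frame of tray_red between -0.091 and 0.091 m)) or (not (horizontal distance between gauge_white and plate_top below 0.2 m) and (x of yellow_2 in the frame of tray_green between -0.061 and 0.061 m and y of yellow_2 in the frame of tray_green between -0.091 and 0.091 m))) and x of grey_1 in the frame of tray_red between -0.061 and 0.061 m and y of grey_1 in the frame of tray_red between -0.091 and 0.091 m and ((horizontal distance between gauge_white and plate_top below 0.2 m and (x of grey_2 in the frame of tray_red between -0.061 and 0.061 m and y of grey_2 in the frame of tray_red between -0.091 and 0.091 m)) or (not (horizontal distance between gauge_white and plate_top below 0.2 m) and (x of grey_2 in the frame of tray_green between -0.061 and 0.061 m and y of grey_2 in the frame of tray_green between -0.091 and 0.091 m))) and horizontal distance between presser and pad below 0.022 m and angle between presser's own z axis and vertical below 0.1 rad and height (world z) of presser below 0.007 m); the robot touches nothing.
It fails at once if a spring is pressed with more than 18 N by the presser (contact force between presser and blue_1 above 18 N or contact force between presser and blue_2 above 18 N or contact force between presser and yellow_1 above 18 N or contact force between presser and yellow_2 above 18 N or contact force between presser and grey_1 above 18 N or contact force between presser and grey_2 above 18 N).
It fails at once if the solder spool, jar or heat sink is shifted more than 30 mm (distance of any of spool, jar, heatsink from where it was at the start of the episode above 0.03 m).
Of blue_1, blue_2 only 1 to 1 are there at a start; the rules pass over those that are not, and their reading is None.
Of yellow_1, yellow_2 only 1 to 1 are there at a start; the rules pass over those that are not, and their reading is None.
Of grey_1, grey_2 only 1 to 1 are there at a start; the rules pass over those that are not, and their reading is None.
Of grey_1, grey_2, heatsink only 1 to 2 are there at a start; the rules pass over those that are not, and their reading is None.
At some moment in a run one of blue_1, blue_2, yellow_1, yellow_2, grey_1, grey_2 may be knocked a few centimetres aside while the robot is not near it.
It also fails if it takes over 210 s, if anything falls off the work surface, if the arm or the gripper's body presses on something with over 40 N, if the wrist force passes 120 N, or if a joint passes its speed limit or range.

ROBOT

A 7-joint arm with a two-finger parallel gripper is mounted at the origin on the work surface. World frame = base frame: x ahead of the robot, y to its left, z up, the work surface at z = 0. Lengths are in m, angles in rad, forces in N, time in s.
With the tool pointing down it reaches from about 0.4 to 0.9 m from the base axis. Payload 5.6 kg.
Tool frame: the origin (TCP) lies at the very end of the fingers, on their centre line; the grasp point (between the pads) lies 19 mm behind it; z points along the fingers, y is the direction in which the jaws open and shut (so a half turn about z gives the same grasp; the last joint's range is limited). The gripper opens to 92 mm and grips with 3 to 60 N. Pads are 20 mm wide; open, the fingers measure 128 mm over their backs; the gripper's body (75 mm by 189 mm) begins 69 mm behind the grasp point.
Start: joints at [1.239, 0.468, -0.012, 1.603, 0.006, 1.071, -0.056], TCP at [0.185, -0.623, 0.187] pointing down, gripper open.
Joint ranges: [-2.53, 2.53], [-0.31, 2.02], [-1.57, 1.55], [0.28, 2.44], [-1.29, 4.43], [0.15, 1.84], [-2.92, 2.92]. Speed limits (rad/s): [2.57, 2.57, 3.14, 3.14, 3.14, 3.14, 3.14].

INTERFACE

Orientations are given as a rotation vector (axis times angle).
In Python, from rig import arm, optics gives the robot as it stands.
- The arm moves only by the shell command python3 -m pendant 'ROWS' [OPENING] [FORCE]. ROWS is JSON, a list of rows, each a list of 6 numbers: the shift along the tool's x, y, z as a fraction of full scale, then the turn, a rotation vector about the tool's x, y, z as a fraction of full scale. A call has 1 to 10 rows; each row is the pose to reach, as a shift and turn from the pose measured when the call began, along the tool's axes at that moment; what a row does not reach only later rows make up. Full scale, the value 1, is 50 cm for a shift and 120 degrees for a turn. A row lasts 1/12 s, in which the tool goes at most 41.7 mm and 7.16 degrees, less where a joint would pass 70% of its speed; a pose out of reach is approached as far as the arm can. A call with a number of a shift or a turn outside -1 to 1 is refused whole. A call with a gripper value outside its range is refused whole. OPENING is the finger opening in mm, from 0 to 91.9, set as the call begins (- or left out, the last holds). The fingers move at their own pace and stop on an object; FORCE is the grip in N (left out, the last holds). Time passes only in rows, so rows that repeat a pose let the fingers close. It gives the time, the measured TCP pose, the force and the opening at its end, in the units of the state.
- arm.sense(): the state, without advancing time (a new reading comes with each control period).
- optics.capture(name): name is "scene" or "top" or "wrist"; returns the picture (420x560x3 uint8, red, green, blue); there is no depth.
- optics.calibration(name): a dict with "mtx" (3x3 intrinsics, pixels), "rvec" (rotation vector, rad) and "tvec" (3), from world to camera coordinates, as OpenCV has them; the wrist camera has in their place "mount" (4x4, takes a point from camera to tool coordinates, whose origin is the TCP and whose axes are the flange's). Camera axes: x right, y down, z forward; pixel columns grow to the right and rows downward; lengths in m; the calibration is good to about 2 mm. The wrist camera is an equidistant fisheye: a pixel r from the principal point sees the ray r / f radians off the axis. A picture is of the moment at which its call begins: read the wrist's pose just before it. calibration takes no time and is no camera call.
- arm.hand_in(): hands the job in, once; it reports no verdict.
The state is a dict: "time_s": time; "qpos": joint angles; "qd": joint speeds; "joint_efforts": joint torques, N m; "tcp_pos": TCP position; "tcp_rot": TCP orientation; "wrist_force": force on the tool from outside, world axes, zero at the start; "moment": the same for the moment, N m; "finger_gap": finger opening in m.
Only numpy, scipy, OpenCV 4.12 (cv2) and the standard library are available. Lean on these libraries where they do the work, as an engineer would, in place of code of your own. Each camera call takes 0.05 s, during which the arm holds its last target.

## Working session

There is one attempt and no reset: what is moved stays moved. The work goes in short steps, Python scripts to look and compute and a shell command to move; the robot and the scene stay as the last step left them, time stands still between calls to the robot, and variables do not carry over. Pictures are saved under pics/ and viewed, and the job is handed in when it is done.

```bash
ls; mkdir -p pics; python3 - <<'E'
from rig import arm, optics
import cv2
print(arm.sense())
for n in ("scene","top","wrist"):
    im=optics.capture(n); cv2.imwrite(f"pics/{n}0.png",im[:,:,::-1]); print(n,optics.calibration(n))
E
```

```text
pics
{'time_s': 0.0, 'qpos': array([ 1.2389446 ,  0.46838521, -0.01159985,  1.60359651,  0.0060243 ,
        1.07142926, -0.05627527]), 'qd': array([ 1.28077554e-03, -1.96078016e-04,  3.97369959e-04,  1.69653813e-03,
       -3.20705186e-04,  1.78284432e-03, -8.76499484e-05]), 'joint_efforts': array([-9.81160483e-04, -5.20565343e+01, -1.27392818e-02, -2.43746084e+01,
       -5.65753493e-02,  1.73201569e-02,  1.88865465e-04]), 'tcp_pos': array([ 0.18489374, -0.62248998,  0.18574643]), 'tcp_rot': array([-3.10717093e+00, -4.51854086e-01,  6.30325003e-04]), 'wrist_force': array([ 1.94113920e-04, -3.08603649e-01, -9.04062150e-02]), 'moment': array([-0.01303934,  0.01007001, -0.04378308]), 'finger_gap': 0.09195145561388268}
scene {'mtx': array([[492.45193393,   0.        , 271.88898201],
       [  0.        , 492.45193393, 217.14498943],
       [  0.        ,   0.        ,   1.        ]]), 'rvec': array([ 2.21432817,  1.47629454, -0.43130724]), 'tvec': array([-0.19635774, -0.39462551,  1.41178364])}
top {'mtx': array([[417.5185322 ,   0.        , 276.47205215],
       [  0.        , 417.5185322 , 206.89998913],
       [  0.        ,   0.        ,   1.        ]]), 'rvec': array([ 2.17899205, -2.21278505,  0.13817932]), 'tvec': array([-0.01303011,  0.53933053,  0.94364387])}
wrist {'mtx': array([[325.1922621 ,   0.        , 277.10667383],
       [  0.        , 325.1922621 , 206.86001479],
       [  0.        ,   0.        ,   1.        ]]), 'mount': array([[ 6.19802126e-04, -9.57831579e-01, -2.87329569e-01,
         8.10123220e-02],
       [ 9.99999225e-01,  2.83370914e-04,  1.21247541e-03,
        -8.35655751e-04],
       [-1.07992639e-03, -2.87330098e-01,  9.57831013e-01,
        -1.97453021e-01],
       [ 0.00000000e+00,  0.00000000e+00,  0.00000000e+00,
         1.00000000e+00]])}
```

View pics/scene0.png

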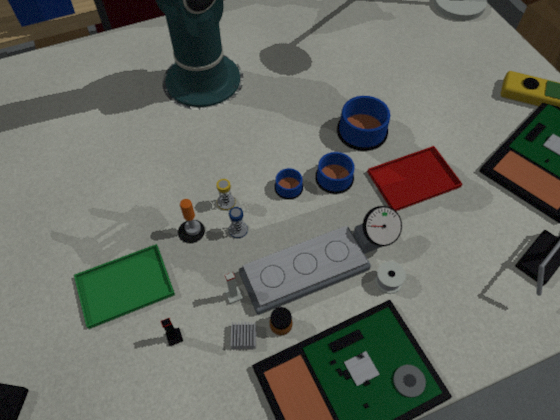

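View pics/top0.png

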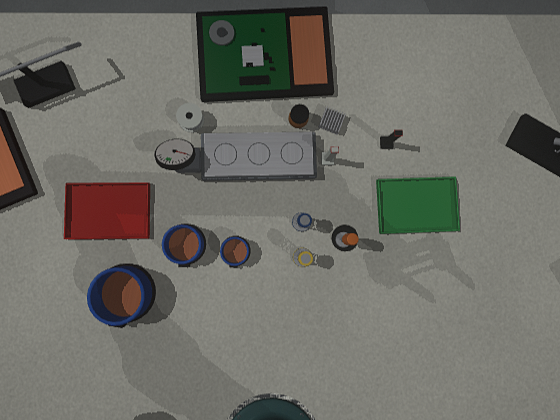

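View pics/wrist0.png

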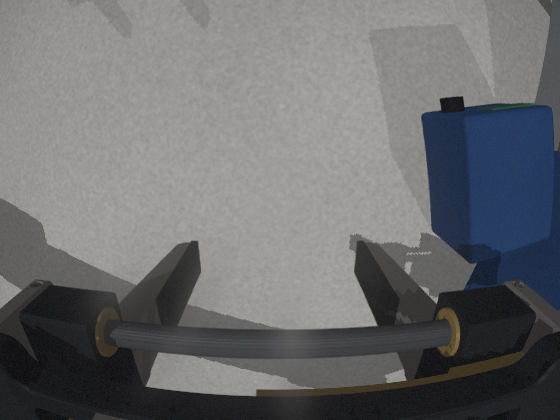

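The scene shows the tester in the middle, with a white gauge at its -y end at top px (333,156) and a black gauge stored at (392,140). There are three blue wells. Blue and yellow springs are visible, but no grey one yet, so I'll enlarge the images.

```bash
python3 - <<'E'
import cv2
a=cv2.imread("pics/top0.png"); cv2.imwrite("pics/c1.png",cv2.resize(a[90:280,150:420],None,fx=2.9,fy=2.9,interpolation=cv2.INTER_CUBIC))
b=cv2.imread("pics/scene0.png"); cv2.imwrite("pics/c2.png",cv2.resize(b[150:350,150:420],None,fx=2.9,fy=2.9,interpolation=cv2.INTER_CUBIC))
E
```

```text
(no output)
```

View pics/c1.png

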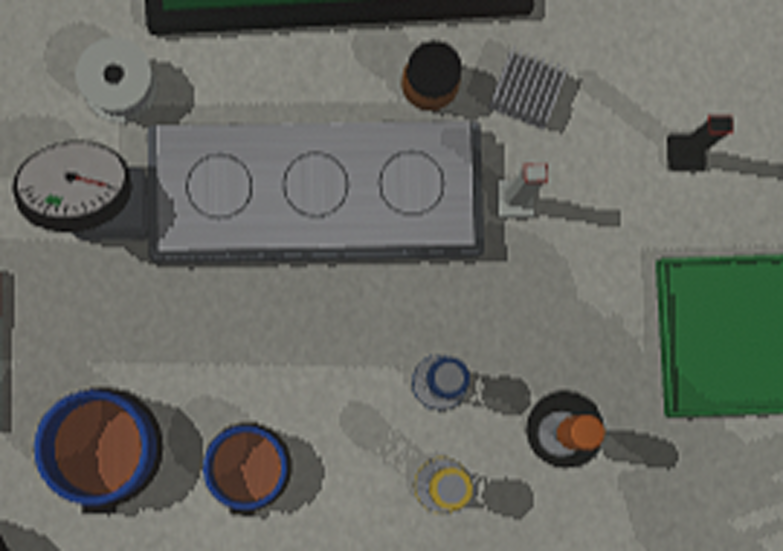

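View pics/c2.png

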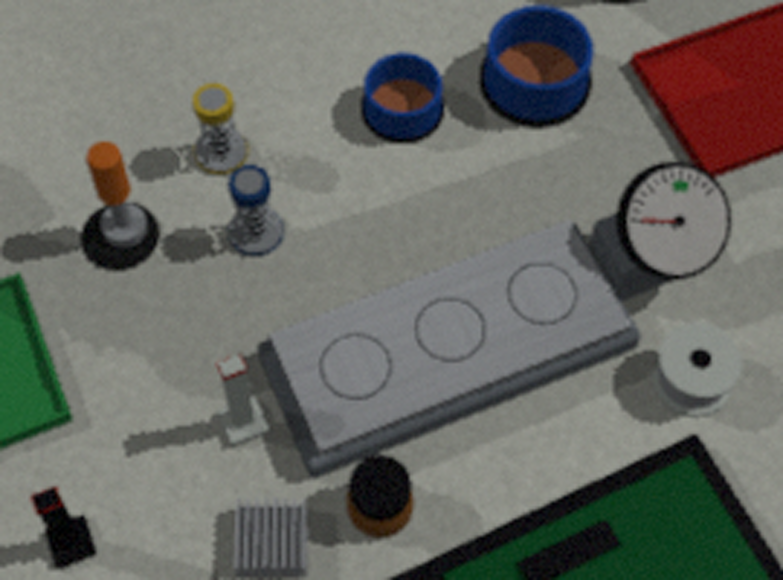

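```bash
cat > h.py <<'E'
import numpy as np, cv2
from scipy.spatial.transform import Rotation as R
from rig import arm, optics
def ray(n,u,v):
    c=optics.calibration(n); K=c["mtx"]
    if n!="wrist":
        Rm=cv2.Rodrigues(c["rvec"])[0]; o=-Rm.T@c["tvec"]; d=Rm.T@np.linalg.inv(K)@[u,v,1]
        return o,d/np.linalg.norm(d)
    s=arm.sense(); Rt=R.from_rotvec(s["tcp_rot"]).as_matrix(); M=c["mount"]
    x=(u-K[0,2])/K[0,0]; y=(v-K[1,2])/K[1,1]; r=np.hypot(x,y)+1e-12
    d=np.array([x/r*np.sin(r),y/r*np.sin(r),np.cos(r)])
    return Rt@M[:3,3]+s["tcp_pos"], Rt@M[:3,:3]@d
def plane(n,u,v,z):
    o,d=ray(n,u,v); return o+d*(z-o[2])/d[2]
def proj(n,p):
    p=np.asarray(p,float); c=optics.calibration(n); K=c["mtx"]
    if n!="wrist": return cv2.projectPoints(p.reshape(1,1,3),c["rvec"],c["tvec"],K,None)[0].ravel()
    s=arm.sense(); Rt=R.from_rotvec(s["tcp_rot"]).as_matrix(); M=c["mount"]
    q=M[:3,:3].T@(Rt.T@(p-s["tcp_pos"])-M[:3,3]); a=np.arctan2(np.hypot(q[0],q[1]),q[2]); h=np.hypot(q[0],q[1])
    return np.array([K[0,2]+K[0,0]*a*q[0]/h,K[1,2]+K[1,1]*a*q[1]/h])
def isect(n1,p1,n2,p2):
    o1,d1=ray(n1,*p1);o2,d2=ray(n2,*p2)
    t=np.linalg.lstsq(np.c_[d1,-d2],o2-o1,rcond=None)[0]
    a=o1+t[0]*d1;b=o2+t[1]*d2; return (a+b)/2,np.linalg.norm(a-b)
def show(n,name,box=None,f=1):
    im=optics.capture(n)[:,:,::-1]
    if box: im=im[box[1]:box[3],box[0]:box[2]]
    cv2.imwrite(name,cv2.resize(im,None,fx=f,fy=f,interpolation=cv2.INTER_CUBIC))
def st():
    s=arm.sense(); Rt=R.from_rotvec(s["tcp_rot"]).as_matrix()
    print("t",round(s["time_s"],2),"p",s["tcp_pos"].round(4),"F",s["wrist_force"].round(2),"gap",round(s["finger_gap"]*1e3,1))
    print(Rt.round(3).tolist()); return s,Rt
def go(target,yaw=None):
    """rows numbers for a shift to target [m], and tool turn that makes it point straight down with jaw axis y at given world yaw"""
    s,Rt=st(); d=Rt.T@(np.asarray(target)-s["tcp_pos"])
    print("shift frac",(d/0.5).round(4),"mm",(d*1e3).round(1),"rows",np.linalg.norm(d)/.0417)
    if yaw is not None:
        best=None
        for k in (0,np.pi):
            y=np.array([np.cos(yaw+k),np.sin(yaw+k),0]); z=np.array([0,0,-1.]); x=np.cross(y,z)
            w=R.from_matrix(Rt.T@np.c_[x,y,z]).as_rotvec()
            if best is None or np.linalg.norm(w)<np.linalg.norm(best): best=w
        print("turn frac",(best/np.radians(120)).round(4),"deg",np.degrees(best).round(2),"rows",np.degrees(np.linalg.norm(best))/7.16)
E
python3 - <<'E'
from h import *
top=cv2.imread("pics/top0.png"); sc=cv2.imread("pics/scene0.png")
def blobs(im,name,lo,hi,mina=25):
    h=cv2.cvtColor(im,cv2.COLOR_BGR2HSV); m=cv2.inRange(h,lo,hi)
    n,l,s,c=cv2.connectedComponentsWithStats(m)
    for i in range(1,n):
        if s[i,4]>=mina: print(name,c[i].round(1),s[i])
for nm,im in(("top",top),("scene",sc)):
    blobs(im,nm+" blue",(100,120,40),(125,255,255))
    blobs(im,nm+" yel",(20,110,60),(35,255,255))
    blobs(im,nm+" org",(5,160,120),(16,255,255))
    blobs(im,nm+" green",(50,100,40),(80,255,255),300)
    blobs(im,nm+" red",(0,150,60),(4,255,255),300)
    print(nm)
E
```

```text
top blue [303.8 220.1] [298 214  14  13  51]
top blue [180.1 243.8] [162 225  42  39 470]
top blue [233.1 251.3] [220 237  29  29 191]
top blue [116.7 296.1] [  87  266   65   60 1503]
top yel [304.7 258. ] [298 251  15  16  87]
top org [351.9 238.5] [347 234  11  10  91]
top green [246.4  53. ] [ 202   13   88   80 5009]
top green [417.6 204.7] [ 376  177   84   57 4312]
top red [107.7 210.8] [  64  183   85   56 4396]
top
scene blue [39.7  9.6] [   8    0   66   26 1184]
scene blue [364.2 121.1] [ 339   96   51   51 1713]
scene blue [335.1 171.3] [317 152  37  39 879]
scene blue [288.6 182.9] [275 169  28  29 455]
scene blue [236.2 215.8] [229 208  14  13  64]
scene yel [525.7  89.7] [ 501   71   59   35 1121]
scene yel [223.3 186.5] [217 179  13  14  88]
scene org [185.6 203. ] [181 199  11   9  75]
scene green [541.1 140. ] [ 510  104   50   73 1600]
scene green [122.6 285.7] [  74  245  100   84 4991]
scene green [369.9 369.9] [ 303  307  139  113 7547]
scene red [412.4 178.2] [ 368  146   94   64 2976]
scene
```

```bash
python3 - <<'E'
from h import *
f=lambda n,u,v,z:plane(n,*( (150+u/2.9,90+v/2.9) if n=="top" else (150+u/2.9,150+v/2.9)),z).round(4)
for nm,z,t,s in [("blue cap",.078,(450,378),(250,183)),("yel cap",.078,(452,489),(214,100)),("pressertop",.113,(590,431),(103,153)),("pad",.003,(567,431),(119,238)),
 ("ring+",.041,(219,186),(542,294)),("ring0",.041,(316,184),(451,329)),("ring-",.041,(412,183),(355,366)),("gaugeW top",.105,(535,171),(231,364)),("gaugeB top",.095,(719,124),(46,498)),
 ("well mid",.05,(100,449),(540,52)),("jar",.05,(433,70),(381,487)),("spool",.038,(113,74),(701,357))]:
    print(nm,f("top",*t,z),f("scene",*s,z))
for nm,im,l,r in (("mid",.05,(38,449),(163,449)),("small",.05,(205,466),(290,466))):
    print(nm,np.linalg.norm(f("top",*l,.05)-f("top",*r,.05)))
print("big",np.linalg.norm(plane("top",88,294,.05)-plane("top",154,294,.05)))
for nm,b in (("green",[(376,178),(458,178),(460,232),(381,235)]),("red",[(64,185),(150,183),(153,238),(65,240)])):
    P=[plane("top",*p,.015) for p in b]; print(nm,np.mean(P,0).round(3),[p.round(3)[:2].tolist() for p in P])
E
```

```text
blue cap [ 0.504  -0.0814  0.078 ] [ 0.508  -0.0806  0.078 ]
yel cap [ 0.4209 -0.081   0.078 ] [ 0.4247 -0.0801  0.078 ]
pressertop [ 0.4622 -0.1786  0.113 ] [ 0.4625 -0.177   0.113 ]
pad [ 0.4633 -0.1843  0.003 ] [ 0.4699 -0.1847  0.003 ]
ring+ [0.6604 0.094  0.041 ] [0.6628 0.093  0.041 ]
ring0 [0.6613 0.0175 0.041 ] [0.6629 0.018  0.041 ]
ring- [ 0.6615 -0.0587  0.041 ] [ 0.663 -0.059  0.041]
gaugeW top [ 0.6558 -0.1455  0.105 ] [ 0.6562 -0.1469  0.105 ]
gaugeB top [ 0.6932 -0.2891  0.095 ] [ 0.695  -0.2911  0.095 ]
well mid [0.4552 0.1852 0.05  ] [0.4645 0.1883 0.05  ]
jar [ 0.7504 -0.0765  0.05  ] [ 0.7581 -0.0786  0.05  ]
spool [0.7522 0.1776 0.038 ] [0.7532 0.1781 0.038 ]
mid 0.09481350114830693
small 0.06501107597940524
big 0.14209211550364936
green [ 0.538 -0.359  0.015] [[0.605, -0.259], [0.603, -0.457], [0.474, -0.455], [0.47, -0.266]]
red [0.535 0.366 0.015] [[0.597, 0.467], [0.6, 0.271], [0.472, 0.263], [0.471, 0.461]]
```

Candidate wells in top px:
- (121,295), about 142 mm across
- (184,245), about 95 mm across
- (235,250), about 65 mm across

The middle-sized one is (184,245), at world (0.46, 0.187). The gauge at the tester is white, so its line is at 102. No grey spring is present. First I'll go above the blue spring.

```bash
python3 - <<'E'
from h import *
go([.506,-.081,.20],np.pi/2)
top=cv2.imread("pics/top0.png"); cv2.imwrite("pics/wells.png",cv2.resize(top[190:340,60:280],None,fx=3.5,fy=3.5))
E
```

```text
t 0.15 p [ 0.1849 -0.6227  0.186 ] F [-0.   -0.54 -0.78] gap 91.9
[[0.959, 0.285, -0.001], [0.285, -0.959, 0.001], [-0.0, -0.001, -1.0]]
shift frac [ 0.9241 -0.8556 -0.0271] mm [ 462.1 -427.8  -13.5] rows 15.104088996908683
turn frac [-0.0006  0.0002  0.1379] deg [-0.07  0.02 16.55] rows 2.3108231760794484
```

View pics/wells.png

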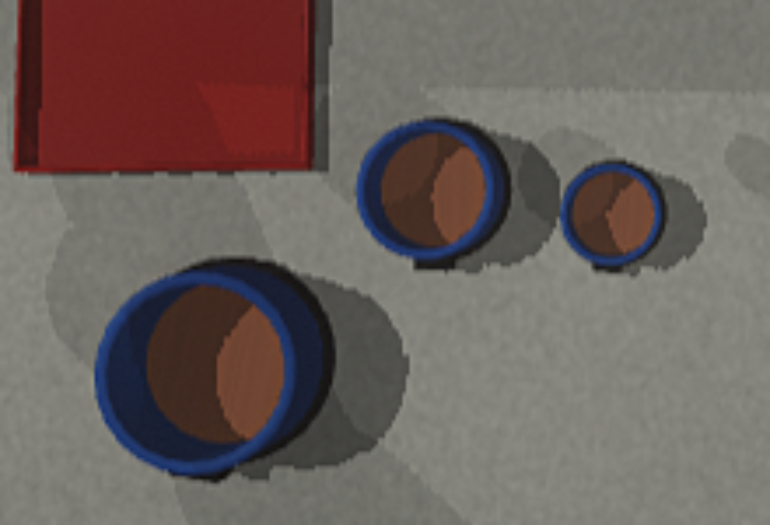

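The crop confirms three wells; the middle-sized one has its mouth centred at about top px (183,244).

```bash
python3 -m pendant '[[0.92,-0.855,-0.06,0,0,0.138],[0.92,-0.855,-0.06,0,0,0.138],[0.92,-0.855,-0.06,0,0,0.138],[0.92,-0.855,-0.06,0,0,0.138],[0.92,-0.855,-0.06,0,0,0.138],[0.92,-0.855,-0.06,0,0,0.138],[0.92,-0.855,-0.06,0,0,0.138],[0.92,-0.855,-0.06,0,0,0.138],[0.92,-0.855,-0.06,0,0,0.138],[0.92,-0.855,-0.06,0,0,0.138]]' 65 15
python3 -m pendant '[[0.33,-0.33,0,0,0,0],[0.33,-0.33,0,0,0,0],[0.33,-0.33,0,0,0,0]]' 
python3 - <<'E'
from h import *
go([.506,-.081,.20],np.pi/2); show("wrist","pics/w1.png")
E
```

```text
time_s: 0.98
tcp_pos: [0.3969, -0.2627, 0.2066]
tcp_rot: [-3.141, 0.001, 0.001]
wrist_force: [1.0, 0.3, 0.3]
finger_gap: 0.065
time_s: 1.23
tcp_pos: [0.4854, -0.1742, 0.2069]
tcp_rot: [-3.141, 0.001, -0.0]
wrist_force: [0.5, -1.0, 0.6]
finger_gap: 0.065
t 1.23 p [ 0.4854 -0.1742  0.2069] F [ 0.5  -1.    0.56] gap 65.0
[[1.0, -0.001, 0.0], [-0.001, -1.0, 0.001], [0.0, -0.001, -1.0]]
shift frac [ 0.0411 -0.1863  0.0138] mm [ 20.6 -93.2   6.9] rows 2.2940325295954147
turn frac [-0.0003 -0.     -0.0003] deg [-0.03 -0.   -0.04] rows 0.0066145249492550705
```

View pics/w1.png

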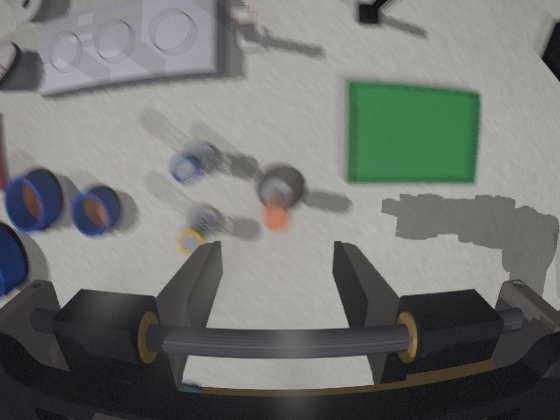

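```bash
python3 -m pendant '[[0.041,-0.186,0,0,0,0],[0.041,-0.186,0,0,0,0],[0.041,-0.186,0,0,0,0],[0.041,-0.186,0,0,0,0],[0.041,-0.186,0,0,0,0]]' 
python3 - <<'E'
from h import *
go([.506,-.081,.20]); show("wrist","pics/w2.png",(120,40,520,280),2)
E
```

```text
time_s: 1.7
tcp_pos: [0.511, -0.0719, 0.2074]
tcp_rot: [-3.137, -0.02, -0.007]
wrist_force: [-0.6, -0.3, -1.1]
finger_gap: 0.0651
t 1.7 p [ 0.511  -0.0719  0.2074] F [-0.63 -0.3  -1.11] gap 65.1
[[1.0, 0.013, 0.004], [0.013, -1.0, 0.005], [0.004, -0.005, -1.0]]
shift frac [-0.0102  0.0182  0.0147] mm [-5.1  9.1  7.4] rows 0.30649300912568644
```

View pics/w2.png

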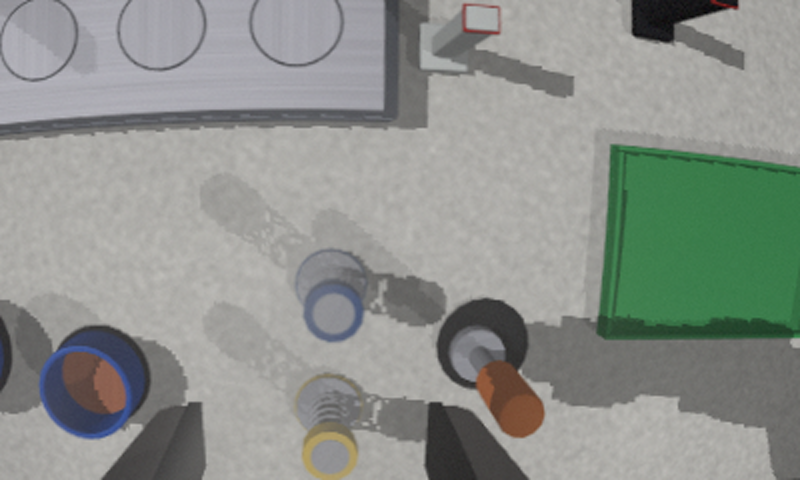

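```bash
python3 - <<'E'
from h import *
f=lambda u,v,z:plane("wrist",120+u/2,40+v/2,z).round(4)
st()
print("blue",f(334,313,.078),f(331,283,.008),"yel",f(330,456,.078),f(329,404,.008)); print("presser",f(519,414,.113),f(476,354,.015),"pad",f(482,342,.003))
E
```

```text
t 1.75 p [ 0.5107 -0.0736  0.2074] F [ 0.38 -1.53  0.08] gap 65.1
[[1.0, 0.01, 0.004], [0.01, -1.0, 0.004], [0.004, -0.004, -1.0]]
blue [ 0.5054 -0.083   0.078 ] [ 0.5065 -0.083   0.008 ] yel [ 0.4225 -0.0825  0.078 ] [ 0.4251 -0.0831  0.008 ]
presser [ 0.4633 -0.1769  0.113 ] [ 0.4631 -0.1772  0.015 ] pad [ 0.4675 -0.1839  0.003 ]
```

```bash
python3 -m pendant '[[-0.01,0.019,0,0,0,-0.004],[-0.01,0.019,0,0,0,-0.004],[-0.01,0.019,0.1,0,0,-0.004],[-0.01,0.019,0.1,0,0,-0.004],[-0.01,0.019,0.1,0,0,-0.004]]' 
python3 - <<'E'
from h import *
go([.506,-.0825,.052],np.pi/2)
E
```

```text
time_s: 2.17
tcp_pos: [0.5032, -0.0836, 0.1547]
tcp_rot: [-3.136, -0.026, 0.004]
wrist_force: [0.5, 0.3, -0.5]
finger_gap: 0.0652
t 2.17 p [ 0.5032 -0.0836  0.1547] F [ 0.51  0.3  -0.46] gap 65.2
[[1.0, 0.016, -0.003], [0.016, -1.0, 0.005], [-0.003, -0.005, -1.0]]
shift frac [ 0.0062 -0.001   0.2054] mm [  3.1  -0.5 102.7] rows 2.464578533433182
turn frac [-0.0026  0.0013  0.0079] deg [-0.31  0.15  0.94] rows 0.14031915171112228
```

```bash
python3 -m pendant '[[0.005,-0.001,0.07,0,0,0.008],[0.005,-0.001,0.14,0,0,0.008],[0.005,-0.001,0.18,0,0,0.008],[0.005,-0.001,0.205,0,0,0.008],[0.005,-0.001,0.205,0,0,0.008],[0.005,-0.001,0.205,0,0,0.008],[0.005,-0.001,0.205,0,0,0.008]]' 
python3 - <<'E'
from h import *
go([.506,-.0825,.052],np.pi/2); show("wrist","pics/w3.png")
E
```

```text
time_s: 2.75
tcp_pos: [0.5067, -0.0828, 0.0537]
tcp_rot: [-3.137, 0.001, 0.001]
wrist_force: [0.0, 0.5, 0.2]
finger_gap: 0.0645
t 2.75 p [ 0.5067 -0.0828  0.0537] F [0.04 0.5  0.16] gap 64.5
[[1.0, -0.001, -0.0], [-0.001, -1.0, 0.005], [-0.0, -0.005, -1.0]]
shift frac [-0.0014 -0.0006  0.0035] mm [-0.7 -0.3  1.7] rows 0.045914892686472246
turn frac [-0.0024  0.0002 -0.0003] deg [-0.29  0.03 -0.04] rows 0.04070388758229284
```

View pics/w3.png

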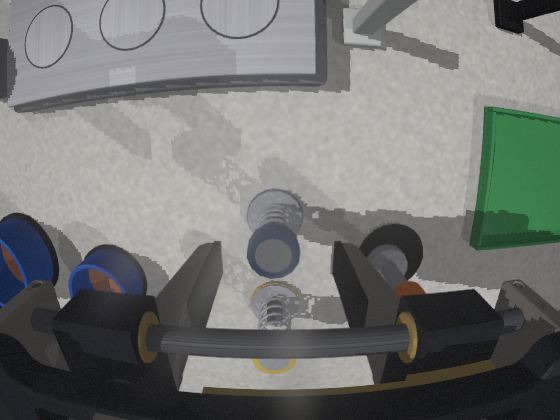

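The blue cap sits at (273,250), centred between the fingers. Closing now.

```bash
python3 -m pendant '[[0,0,0.003,0,0,0],[0,0,0.003,0,0,0],[0,0,0.003,0,0,0],[0,0,0.003,0,0,0],[0,0,0.003,0,0,0],[0,0,0.003,0,0,0],[0,0,0.003,0,0,0]]' 10 20
python3 -m pendant '[[0,0,-0.05,0,0,0],[0,0,-0.1,0,0,0],[0,0,-0.18,0,0,0],[0,0,-0.26,0,0,0],[0,0,-0.26,0,0,0]]'
python3 - <<'E'
from h import *
go([.662,.018,.20],np.pi/2); show("wrist","pics/w4.png")
E
```

```text
time_s: 3.38
tcp_pos: [0.5068, -0.0828, 0.0524]
tcp_rot: [-3.137, 0.001, 0.0]
wrist_force: [-0.4, 0.2, 0.3]
finger_gap: 0.0205
time_s: 3.8
tcp_pos: [0.5116, -0.0838, 0.1897]
tcp_rot: [-3.139, 0.001, -0.02]
wrist_force: [0.7, -0.5, 0.6]
finger_gap: 0.0097
t 3.8 p [ 0.5116 -0.0838  0.1897] F [ 0.73 -0.45  0.61] gap 9.7
[[1.0, -0.001, 0.013], [-0.001, -1.0, 0.003], [0.013, -0.003, -1.0]]
shift frac [ 0.3009 -0.2038 -0.0162] mm [ 150.4 -101.9   -8.1] rows 4.361307264178323
turn frac [-0.0012 -0.0061 -0.0003] deg [-0.15 -0.73 -0.03] rows 0.10403279824669621
```

View pics/w4.png

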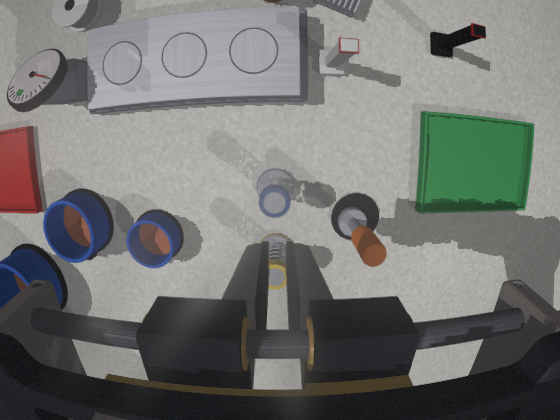

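The grasp missed: the gap went below 32 mm and the spring still stands in place. Checking where the TCP projects.

```bash
python3 - <<'E'
from h import *
s,Rt=st()
for z in (0,-.019,-.03,-.08):
    print(z,proj("wrist",s["tcp_pos"]+Rt@[0,0,z]),proj("wrist",s["tcp_pos"]+Rt@[0,0.0325,z]))
f=lambda u,v,z:plane("wrist",u,v,z).round(4)
print(f(274,201,.078),f(275,187,.008), f(277,276,.078))
show("scene","pics/s1.png",(100,20,400,320),2)
E
```

```text
t 3.85 p [ 0.5098 -0.0838  0.1865] F [ 0.09  0.1  -0.72] gap 10.2
[[1.0, -0.001, 0.009], [-0.001, -1.0, 0.003], [0.009, -0.003, -1.0]]
0 [277.74540718 238.47664287] [326.95947963 238.24096081]
-0.019 [277.83175083 250.42324061] [331.42568054 250.02965888]
-0.03 [277.88889909 258.35863224] [334.36296397 257.8380188 ]
-0.08 [278.24344486 308.11137207] [352.23110506 306.33919836]
[ 0.5058 -0.0801  0.078 ] [ 0.504  -0.0804  0.008 ] [ 0.4233 -0.083   0.078 ]
```

View pics/s1.png

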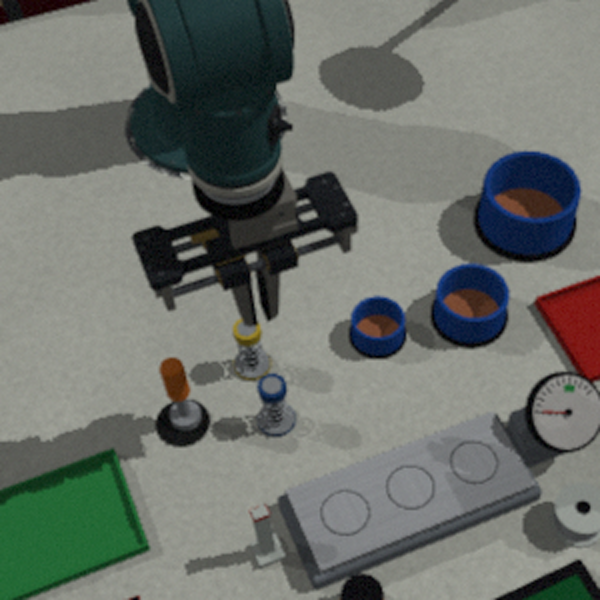

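```bash
python3 - <<'E'
from h import *
s,Rt=st()
print((proj("scene",s["tcp_pos"])-[100,20])*2,(proj("scene",s["tcp_pos"]+Rt@[0,0,-.05])-[100,20])*2)
print(isect("top",(305.2,220.3),"scene",(150+250/2.9,150+183/2.9)),isect("wrist",(274.5,201),"scene",(100+273/2,20+387/2)))
show("scene","pics/s2.png",(180,120,300,230),6)
E
```

```text
t 3.9 p [ 0.5078 -0.0837  0.184 ] F [-0.01  0.46 -1.26] gap 10.0
[[1.0, -0.001, 0.004], [-0.001, -1.0, 0.004], [0.004, -0.004, -1.0]]
[261.52798714 331.60776528] [256.85009018 301.71723638]
(array([ 0.50474378, -0.08094397,  0.07345516]), np.float64(0.002150021617293171)) (array([ 0.5007908 , -0.07937126,  0.06496022]), np.float64(0.0019523963686572388))
```

View pics/s2.png

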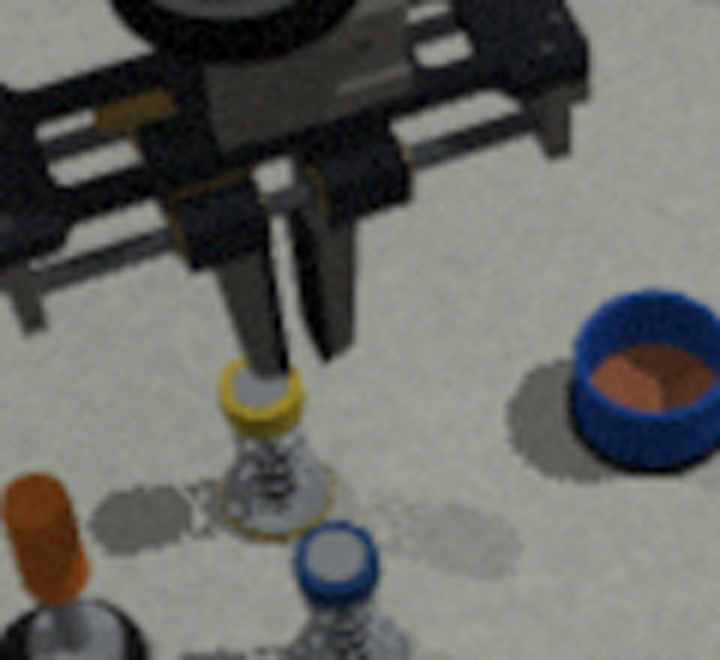

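```bash
python3 - <<'E'
from h import *
s,Rt=st()
for x in(-.01,.01):
  for z in (0,-.01,-.02):
    p=s["tcp_pos"]+Rt@[x,0.005,z]
    q=s["tcp_pos"]+Rt@[x,-0.005,z]
    print(x,z,proj("wrist",p).round(),((proj("scene",p)-[180,120])*6).round(),((proj("scene",q)-[180,120])*6).round())
show("wrist","pics/w5.png",(220,200,340,300),6)
show("scene","pics/s3.png",(180,120,300,230),6)
st()
E
```

```text
t 3.95 p [ 0.5065 -0.0836  0.1823] F [-1.05 -0.09 -0.28] gap 9.8
[[1.0, -0.001, 0.0], [-0.001, -1.0, 0.005], [0.0, -0.005, -1.0]]
-0.01 0 [285. 252.] [280. 377.] [308. 367.]
-0.01 -0.01 [286. 259.] [277. 360.] [305. 350.]
-0.01 -0.02 [286. 266.] [274. 342.] [303. 332.]
0.01 0 [286. 224.] [300. 422.] [328. 412.]
0.01 -0.01 [286. 230.] [297. 405.] [326. 395.]
0.01 -0.02 [286. 236.] [295. 388.] [323. 378.]
t 4.05 p [ 0.5056 -0.0834  0.1809] F [ 0.13  0.52 -0.49] gap 9.9
[[1.0, -0.001, -0.003], [-0.001, -1.0, 0.005], [-0.003, -0.005, -1.0]]
```

View pics/w5.png

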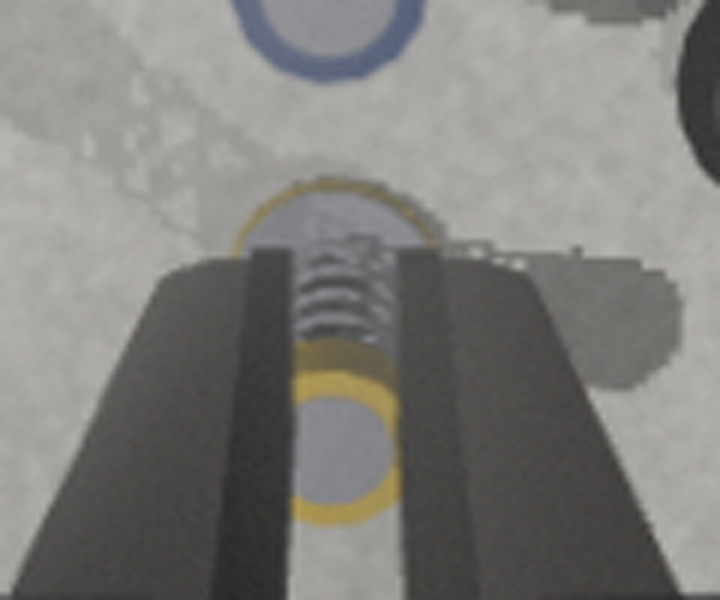

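View pics/s3.png

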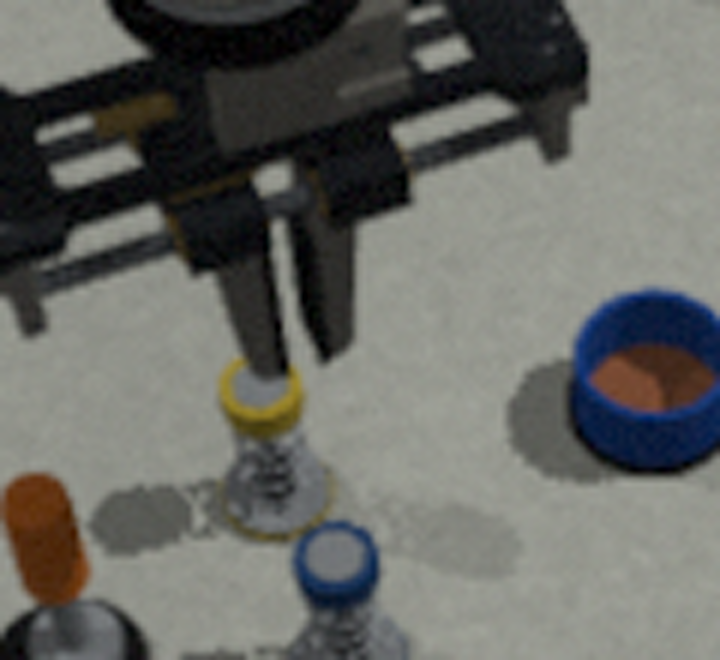

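Size evidence from the wrist view: the visible finger gap is 9.8 mm at 17.3 px, and 64.5 mm at 112 px in w3. Both put the finger ends about 27 mm behind the reported TCP, so the fingers closed above the cap. I'll grip about 25 mm lower, watching the force.

```bash
python3 - <<'E'
from h import *
im=optics.capture("wrist")
cv2.imwrite("pics/w6.png",cv2.resize(im[:,:,::-1][150:260,220:340],None,fx=5,fy=5))
go([.506,-.0815,.026],np.pi/2)
E
```

```text
t 4.1 p [ 0.5056 -0.0833  0.1807] F [-0.84 -0.72  0.2 ] gap 10.4
[[1.0, -0.001, -0.003], [-0.001, -1.0, 0.006], [-0.003, -0.006, -1.0]]
shift frac [ 0.0018 -0.002   0.3095] mm [  0.9  -1.  154.7] rows 3.711156972438212
turn frac [-0.0026  0.0015 -0.0003] deg [-0.32  0.18 -0.03] rows 0.051103903265409596
```

View pics/w6.png

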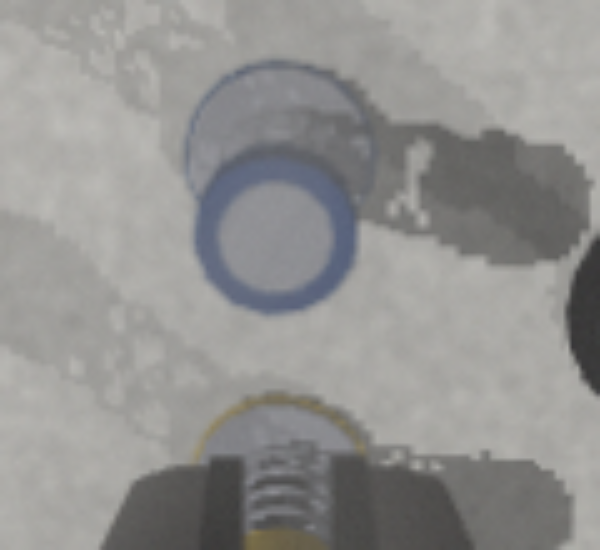

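```bash
python3 -m pendant '[[0.0,-0.004,0,0,0,0],[0.0,-0.004,0,0,0,0],[0,-0.004,0,0,0,0],[0,-0.004,0,0,0,0],[0,-0.004,0.07,0,0,0],[0,-0.004,0.14,0,0,0],[0,-0.004,0.2,0,0,0],[0,-0.004,0.2,0,0,0],[0,-0.004,0.2,0,0,0]]' 65 20
python3 - <<'E'
from h import *
go([.506,-.0812,.026],np.pi/2); show("wrist","pics/w7.png",(180,180,380,320),4)
E
```

```text
time_s: 4.85
tcp_pos: [0.5043, -0.0805, 0.08]
tcp_rot: [-3.135, 0.0, 0.01]
wrist_force: [0.2, 0.2, 0.9]
finger_gap: 0.0645
t 4.85 p [ 0.5043 -0.0805  0.08  ] F [0.22 0.24 0.92] gap 64.5
[[1.0, -0.0, -0.006], [-0.0, -1.0, 0.006], [-0.006, -0.006, -1.0]]
shift frac [0.004  0.0021 0.1079] mm [ 2.  1. 54.] rows 1.2950320574370113
turn frac [-0.003   0.003  -0.0002] deg [-0.36  0.36 -0.02] rows 0.07145910875245984
```

View pics/w7.png

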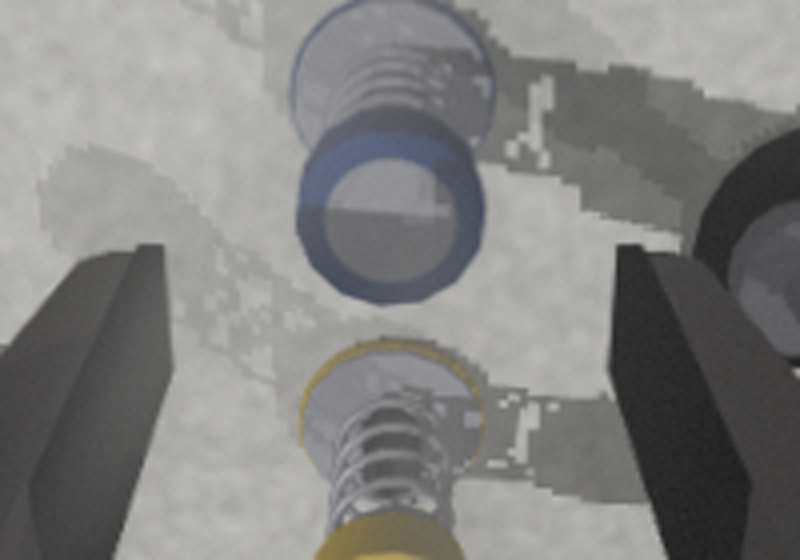

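```bash
python3 -m pendant '[[0.004,0.001,0.04,0,0.002,0],[0.004,0.001,0.07,0,0.002,0],[0.004,0.001,0.1,0,0.002,0],[0.004,0.001,0.108,0,0.002,0],[0.004,0.001,0.108,0,0.002,0]]'
python3 - <<'E'
from h import *
go([.506,-.0812,.026],np.pi/2); show("wrist","pics/w8.png",(180,180,380,320),4)
E
```

```text
time_s: 5.32
tcp_pos: [0.5085, -0.081, 0.0285]
tcp_rot: [-3.136, 0.001, -0.004]
wrist_force: [0.4, -0.0, 0.0]
finger_gap: 0.0649
t 5.32 p [ 0.5085 -0.081   0.0285] F [ 0.42 -0.01  0.04] gap 64.9
[[1.0, -0.0, 0.003], [-0.0, -1.0, 0.005], [0.003, -0.005, -1.0]]
shift frac [-0.005   0.0005  0.0049] mm [-2.5  0.2  2.4] rows 0.08432543658129558
turn frac [-0.0026 -0.0012 -0.0002] deg [-0.31 -0.15 -0.03] rows 0.04833820358492263
```

View pics/w8.png

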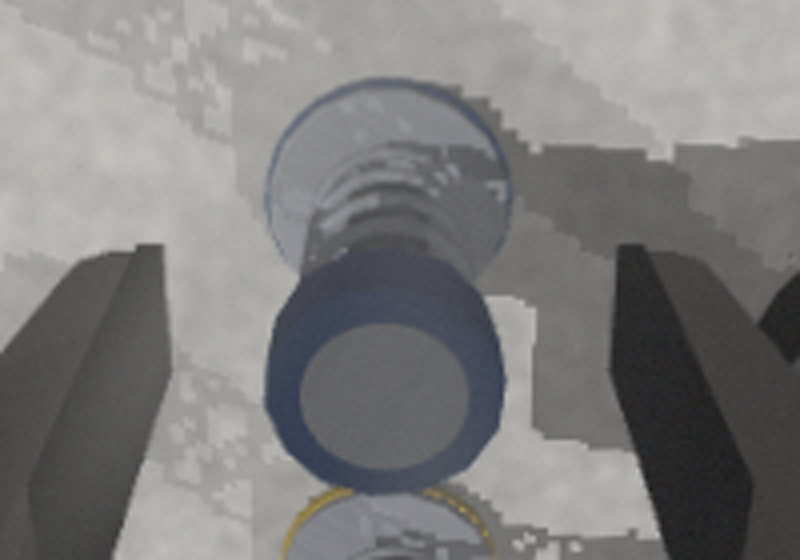

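```bash
python3 -m pendant '[[-0.004,0.001,0.003,0,0,0],[-0.004,0.001,0.003,0,0,0],[-0.004,0.001,0.003,0,0,0],[-0.004,0.001,0.003,0,0,0],[-0.004,0.001,0.003,0,0,0],[-0.004,0.001,0.003,0,0,0],[-0.004,0.001,0.003,0,0,0]]' 20 20
python3 -m pendant '[[0,0,-0.05,0,0,0],[0,0,-0.1,0,0,0],[0,0,-0.18,0,0,0],[0,0,-0.26,0,0,0],[0,0,-0.32,0,0,0],[0,0,-0.32,0,0,0]]'
python3 - <<'E'
from h import *
go([.662,.018,.18],np.pi/2); show("wrist","pics/w9.png")
E
```

```text
time_s: 5.95
tcp_pos: [0.5071, -0.0814, 0.0276]
tcp_rot: [-3.136, 0.001, -0.006]
wrist_force: [0.6, -0.7, 1.1]
finger_gap: 0.0312
time_s: 6.45
tcp_pos: [0.5106, -0.0826, 0.1939]
tcp_rot: [-3.138, 0.001, -0.024]
wrist_force: [1.2, 0.6, -0.2]
finger_gap: 0.0308
t 6.45 p [ 0.5106 -0.0826  0.1939] F [ 1.16  0.57 -0.2 ] gap 30.8
[[1.0, -0.0, 0.015], [-0.0, -1.0, 0.003], [0.015, -0.003, -1.0]]
shift frac [ 0.3023 -0.2013  0.033 ] mm [ 151.1 -100.7   16.5] rows 4.372906627435169
turn frac [-0.0015 -0.0072 -0.0002] deg [-0.18 -0.87 -0.02] rows 0.1234840493188146
```

View pics/w9.png

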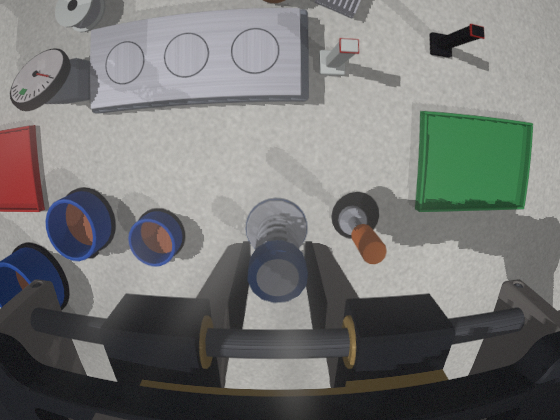

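Gripped (gap 31 mm), with the spring hanging between the fingers at (277,260). Carrying it to the middle ring at (0.662, 0.018).

```bash
python3 -m pendant '[[0.07,-0.05,0,0,0,0],[0.15,-0.1,0,0,0,0],[0.22,-0.15,0,0,0,0],[0.27,-0.18,0,0,0,0],[0.295,-0.196,0,0,0,0],[0.3,-0.2,0,0,0,0],[0.3,-0.2,0,0,0,0],[0.3,-0.2,0,0,0,0],[0.3,-0.2,0,0,0,0]]'
python3 - <<'E'
from h import *
go([.662,.018,.07],np.pi/2); show("wrist","pics/w10.png")
E
```

```text
time_s: 7.25
tcp_pos: [0.6574, 0.0156, 0.1921]
tcp_rot: [-3.139, 0.003, -0.014]
wrist_force: [1.0, -0.4, -0.9]
finger_gap: 0.0311
t 7.25 p [0.6574 0.0156 0.1921] F [ 1.01 -0.42 -0.9 ] gap 31.1
[[1.0, -0.002, 0.009], [-0.002, -1.0, 0.003], [0.009, -0.003, -1.0]]
shift frac [ 0.007  -0.0041  0.2442] mm [  3.5  -2.  122.1] rows 2.9300845032129317
turn frac [-0.0013 -0.0042 -0.001 ] deg [-0.16 -0.51 -0.12] rows 0.07614147205209736
```

View pics/w10.png

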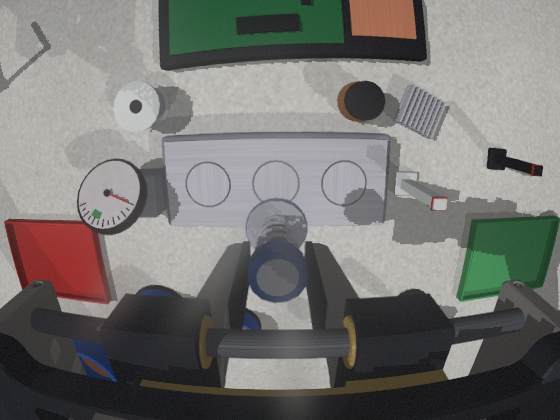

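```bash
python3 -m pendant '[[0.007,-0.004,0.06,0,-0.004,0],[0.007,-0.004,0.12,0,-0.004,0],[0.007,-0.004,0.18,0,-0.004,0],[0.007,-0.004,0.22,0,-0.004,0],[0.007,-0.004,0.235,0,-0.004,0],[0.007,-0.004,0.235,0,-0.004,0],[0.007,-0.004,0.235,0,-0.004,0]]'
python3 - <<'E'
from h import *
go([.662,.018,.067],np.pi/2); show("wrist","pics/w11.png",(180,120,380,320),3)
E
```

```text
time_s: 7.88
tcp_pos: [0.6628, 0.0175, 0.0762]
tcp_rot: [-3.139, 0.005, -0.004]
wrist_force: [-0.3, 1.5, 0.0]
finger_gap: 0.0315
t 7.88 p [0.6628 0.0175 0.0762] F [-0.29  1.54  0.02] gap 31.5
[[1.0, -0.003, 0.002], [-0.003, -1.0, 0.003], [0.002, -0.003, -1.0]]
shift frac [-0.0015 -0.001   0.0183] mm [-0.8 -0.5  9.2] rows 0.22081890747055669
turn frac [-0.0013 -0.0012 -0.0014] deg [-0.16 -0.14 -0.17] rows 0.0380956958077644
```

View pics/w11.png

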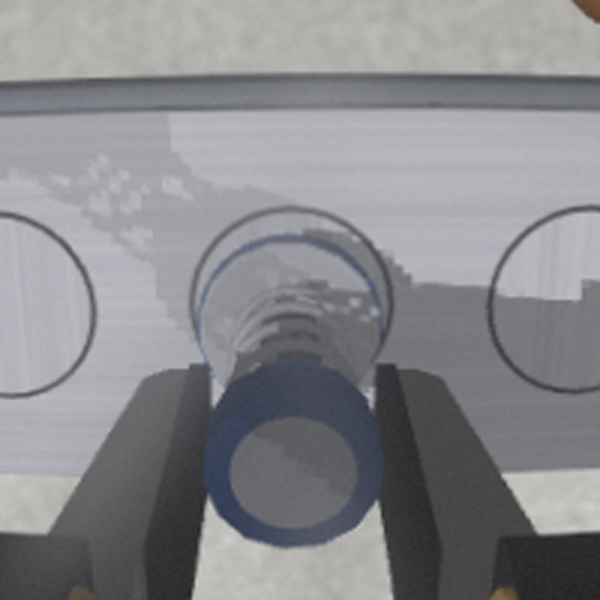

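```bash
python3 -m pendant '[[0,0,0.006,0,0,0],[0,0,0.011,0,0,0],[0,0,0.016,0,0,0],[0,0,0.016,0,0,0],[0,0,0.016,0,0,0],[0,0,0.016,0,0,0]]'
```

```text
time_s: 8.43
tcp_pos: [0.6635, 0.0178, 0.069]
tcp_rot: [-3.139, 0.004, -0.006]
wrist_force: [0.2, 0.1, -0.8]
finger_gap: 0.0314
```

```bash
python3 -m pendant '[[0,0,0,0,0,0],[0,0,0,0,0,0],[0,0,0,0,0,0],[0,0,0,0,0,0]]' 55
python3 -m pendant '[[0,0,-0.04,0,0,0],[0,0,-0.09,0,0,0],[0,0,-0.17,0,0,0],[0,0,-0.25,0,0,0],[0,0,-0.25,0,0,0]]' 55
python3 - <<'E'
from h import *
go([.424,-.082,.18],np.pi/2); show("wrist","pics/w12.png")
E
```

```text
time_s: 8.77
tcp_pos: [0.6636, 0.0178, 0.0691]
tcp_rot: [-3.139, 0.004, -0.007]
wrist_force: [-0.2, -0.6, -0.1]
finger_gap: 0.0541
time_s: 9.18
tcp_pos: [0.668, 0.0183, 0.2034]
tcp_rot: [-3.138, 0.004, -0.03]
wrist_force: [1.4, 0.4, 0.8]
finger_gap: 0.055
t 9.18 p [0.668  0.0183 0.2034] F [1.37 0.4  0.77] gap 55.0
[[1.0, -0.003, 0.019], [-0.003, -1.0, 0.004], [0.019, -0.004, -1.0]]
shift frac [-0.4883  0.2021  0.0369] mm [-244.1  101.    18.5] rows 6.351762677409408
turn frac [-0.0018 -0.009  -0.0014] deg [-0.21 -1.08 -0.16] rows 0.15510325140253994
```

View pics/w12.png

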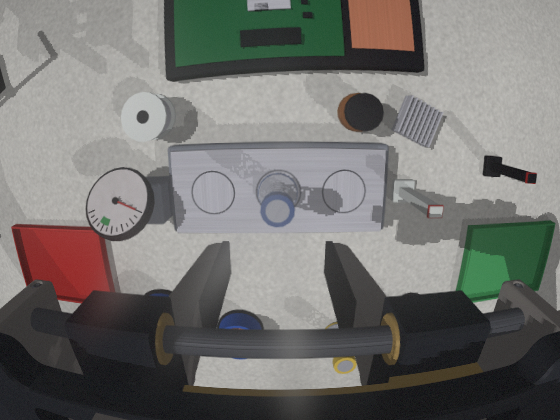

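Blue stands on the middle ring at (277,208). Now the yellow spring.

```bash
python3 -m pendant '[[-0.07,0.03,0,0,0,0],[-0.15,0.06,0,0,0,0],[-0.23,0.1,0,0,0,0],[-0.31,0.13,0,0,0,0],[-0.39,0.16,0,0,0,0],[-0.45,0.19,0,0,0,0],[-0.485,0.202,0.02,0,-0.005,0],[-0.485,0.202,0.02,0,-0.005,0],[-0.485,0.202,0.02,0,-0.005,0],[-0.485,0.202,0.02,0,-0.005,0]]' 65
python3 - <<'E'
from h import *
go([.424,-.082,.08],np.pi/2); show("wrist","pics/w13.png",(140,140,420,350),2.8)
E
```

```text
time_s: 10.07
tcp_pos: [0.4249, -0.0818, 0.1861]
tcp_rot: [-3.138, 0.003, -0.007]
wrist_force: [0.9, 0.8, -0.3]
finger_gap: 0.0652
t 10.07 p [ 0.4249 -0.0818  0.1861] F [ 0.87  0.82 -0.27] gap 65.2
[[1.0, -0.002, 0.005], [-0.002, -1.0, 0.004], [0.005, -0.004, -1.0]]
shift frac [-0.0028  0.0012  0.2122] mm [ -1.4   0.6 106.1] rows 2.5442983536043315
turn frac [-0.0018 -0.0023 -0.001 ] deg [-0.21 -0.27 -0.11] rows 0.05102358832466822
```

View pics/w13.png

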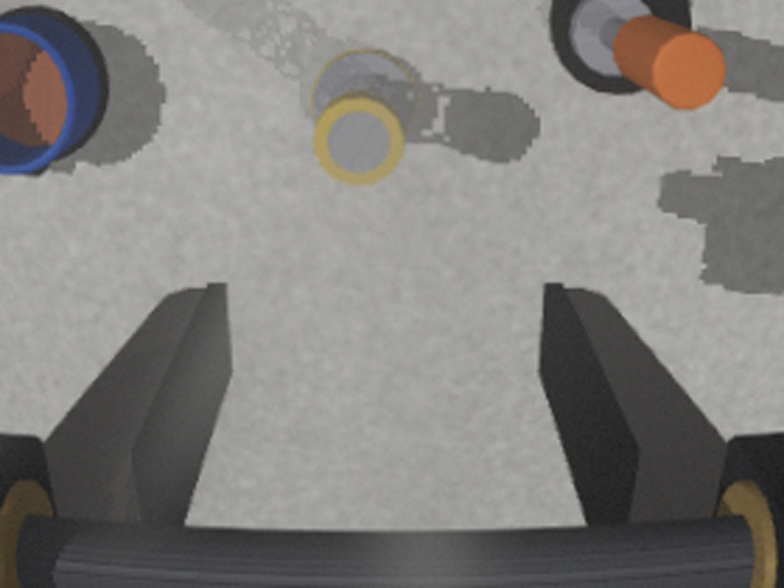

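```bash
python3 - <<'E'
from h import *
f=lambda u,v,z:plane("wrist",140+u/2.8,140+v/2.8,z).round(4)
print(f(360,142,.078),f(364,92,.008),"presser",f(690,70,.113),"pad",f(620,30,.003))
p=f(360,142,.078); go([p[0],p[1],.026],np.pi/2)
E
```

```text
[ 0.4312 -0.0726  0.078 ] [ 0.4359 -0.0723  0.008 ] presser [ 0.4633 -0.1764  0.113 ] pad [ 0.463  -0.1817  0.003 ]
t 10.12 p [ 0.4252 -0.0816  0.1861] F [ 0.96  1.08 -0.91] gap 65.0
[[1.0, -0.001, 0.005], [-0.001, -1.0, 0.004], [0.005, -0.004, -1.0]]
shift frac [ 0.0105 -0.0168  0.3204] mm [  5.2  -8.4 160.2] rows 3.8488754293072525
turn frac [-0.0018 -0.0023 -0.0007] deg [-0.22 -0.28 -0.08] rows 0.05074723659070396
```

Yellow now stands at about (0.432, -0.0725), roughly 1 cm from before, so it was knocked. I'm using the new position.

```bash
python3 -m pendant '[[0.013,-0.017,0,0,0,0],[0.013,-0.017,0.06,0,0,0],[0.013,-0.017,0.12,0,0,0],[0.013,-0.017,0.18,0,0,0],[0.013,-0.017,0.22,0,0,0],[0.013,-0.017,0.22,0,0,0],[0.013,-0.017,0.22,0,0,0]]'
python3 - <<'E'
from h import *
go([.433,-.0725,.026],np.pi/2); show("wrist","pics/w14.png",(180,180,380,320),4)
E
```

```text
time_s: 10.7
tcp_pos: [0.4325, -0.0717, 0.0755]
tcp_rot: [-3.136, -0.0, -0.004]
wrist_force: [-0.3, 0.7, 1.2]
finger_gap: 0.065
t 10.7 p [ 0.4325 -0.0717  0.0755] F [-0.32  0.75  1.25] gap 65.0
[[1.0, 0.0, 0.003], [0.0, -1.0, 0.005], [0.003, -0.005, -1.0]]
shift frac [0.0006 0.0022 0.0991] mm [ 0.3  1.1 49.5] rows 1.1884593975725921
turn frac [-0.0025 -0.0013  0.0001] deg [-0.3  -0.16  0.01] rows 0.047179902636285576
```

View pics/w14.png

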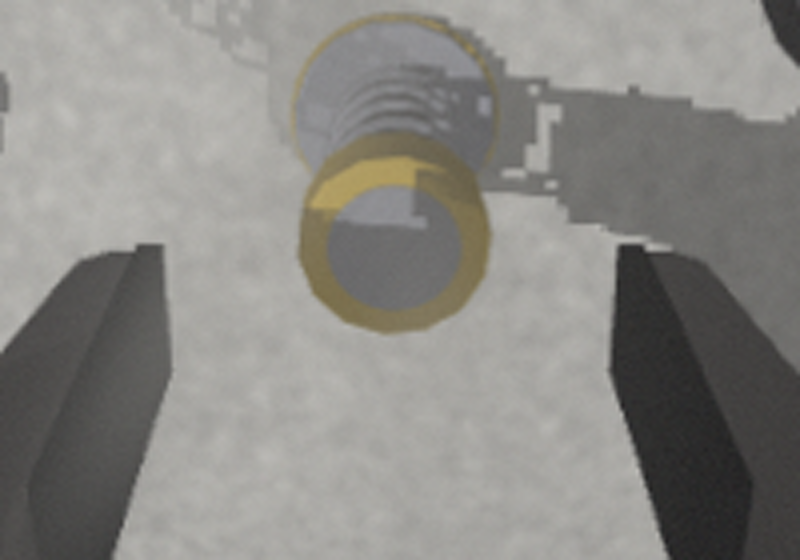

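```bash
python3 -m pendant '[[0,0.001,0.04,0,0,0],[0,0.001,0.07,0,0,0],[0,0.001,0.09,0,0,0],[0,0.001,0.099,0,0,0],[0,0.001,0.099,0,0,0],[0,0.001,0.099,0,0,0]]'
python3 -m pendant '[[0,0,0,0,0,0],[0,0,0,0,0,0],[0,0,0,0,0,0],[0,0,0,0,0,0],[0,0,0,0,0,0],[0,0,0,0,0,0],[0,0,0,0,0,0]]' 20 20
python3 -m pendant '[[0,0,-0.05,0,0,0],[0,0,-0.1,0,0,0],[0,0,-0.18,0,0,0],[0,0,-0.26,0,0,0],[0,0,-0.32,0,0,0],[0,0,-0.32,0,0,0],[0,0,-0.32,0,0,0]]'
python3 - <<'E'
from h import *
go([.662,-.0588,.19],np.pi/2); show("wrist","pics/w15.png")
E
```

```text
time_s: 11.25
tcp_pos: [0.4345, -0.0723, 0.0278]
tcp_rot: [-3.137, 0.0, -0.01]
wrist_force: [0.4, -0.2, -0.4]
finger_gap: 0.065
time_s: 11.83
tcp_pos: [0.4346, -0.0723, 0.0279]
tcp_rot: [-3.137, 0.0, -0.011]
wrist_force: [-1.3, -0.1, 0.6]
finger_gap: 0.0314
time_s: 12.42
tcp_pos: [0.4344, -0.0733, 0.1893]
tcp_rot: [-3.139, 0.001, -0.016]
wrist_force: [0.4, -0.3, -1.0]
finger_gap: 0.0316
t 12.42 p [ 0.4344 -0.0733  0.1893] F [ 0.39 -0.26 -1.03] gap 31.6
[[1.0, -0.001, 0.01], [-0.001, -1.0, 0.003], [0.01, -0.003, -1.0]]
shift frac [ 0.4551 -0.0293  0.0035] mm [227.5 -14.7   1.7] rows 5.468032109950873
turn frac [-0.0014 -0.005  -0.0003] deg [-0.17 -0.6  -0.03] rows 0.0865315166747167
```

View pics/w15.png

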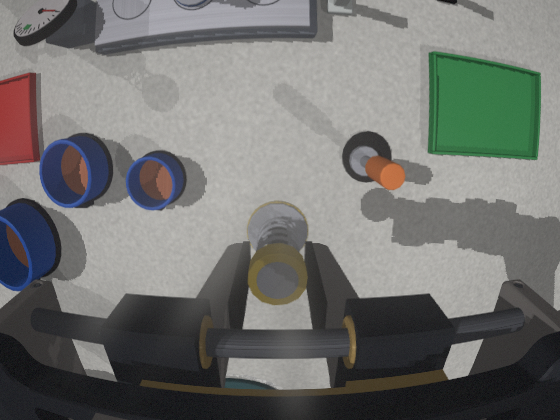

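```bash
python3 -m pendant '[[0.07,0,0,0,0,0],[0.15,-0.01,0,0,0,0],[0.23,-0.015,0,0,0,0],[0.31,-0.02,0,0,0,0],[0.38,-0.025,0,0,0,0],[0.43,-0.029,0,0,0,0],[0.45,-0.029,0,0,-0.005,0],[0.455,-0.029,0,0,-0.005,0],[0.455,-0.029,0,0,-0.005,0],[0.455,-0.029,0,0,-0.005,0]]'
python3 - <<'E'
from h import *
go([.6625,-.0588,.072],np.pi/2); show("wrist","pics/w16.png")
E
```

```text
time_s: 13.3
tcp_pos: [0.659, -0.0586, 0.1876]
tcp_rot: [-3.138, 0.0, 0.011]
wrist_force: [-1.0, 0.7, -0.5]
finger_gap: 0.031
t 13.3 p [ 0.659  -0.0586  0.1876] F [-1.03  0.75 -0.51] gap 31.0
[[1.0, -0.0, -0.007], [-0.0, -1.0, 0.004], [-0.007, -0.004, -1.0]]
shift frac [0.0086 0.0012 0.231 ] mm [  4.3   0.6 115.5] rows 2.7723025976129922
turn frac [-0.0019  0.0033 -0.0001] deg [-0.23  0.4  -0.01] rows 0.0641435538641454
```

View pics/w16.png

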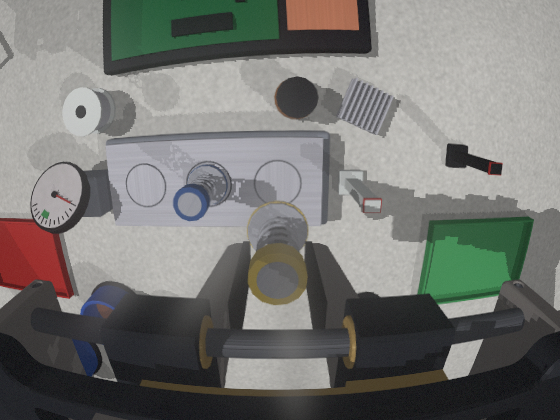

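```bash
python3 -m pendant '[[0.008,0.001,0.06,0,0.003,0],[0.008,0.001,0.12,0,0.003,0],[0.008,0.001,0.18,0,0.003,0],[0.008,0.001,0.21,0,0.003,0],[0.008,0.001,0.225,0,0.003,0],[0.008,0.001,0.23,0,0.003,0],[0.008,0.001,0.23,0,0.003,0]]'
python3 -m pendant '[[0,0,0.005,0,0,0],[0,0,0.01,0,0,0],[0,0,0.012,0,0,0],[0,0,0.012,0,0,0],[0,0,0.012,0,0,0]]'
```

```text
time_s: 13.93
tcp_pos: [0.6623, -0.0591, 0.0738]
tcp_rot: [-3.138, 0.001, -0.001]
wrist_force: [-0.4, -0.3, -0.4]
finger_gap: 0.0315
time_s: 14.35
tcp_pos: [0.6628, -0.059, 0.0685]
tcp_rot: [-3.138, 0.001, -0.003]
wrist_force: [0.2, -0.9, 0.4]
finger_gap: 0.0311
```

```bash
python3 -m pendant '[[0,0,0,0,0,0],[0,0,0,0,0,0],[0,0,0,0,0,0],[0,0,0,0,0,0]]' 55
python3 -m pendant '[[0,0,-0.04,0,0,0],[0,0,-0.09,0,0,0],[0,0,-0.17,0,0,0],[0,0,-0.25,0,0,0],[0,0,-0.28,0,0,0],[0,0,-0.28,0,0,0]]' 55
python3 - <<'E'
from h import *
go([.463,-.1768,.2],np.pi/2); show("wrist","pics/w17.png")
E
```

```text
time_s: 14.68
tcp_pos: [0.6628, -0.0591, 0.0685]
tcp_rot: [-3.138, 0.001, -0.003]
wrist_force: [1.6, 0.2, -0.2]
finger_gap: 0.0542
time_s: 15.18
tcp_pos: [0.6655, -0.0594, 0.2141]
tcp_rot: [-3.139, 0.001, -0.017]
wrist_force: [0.6, -0.6, 0.1]
finger_gap: 0.0548
t 15.18 p [ 0.6655 -0.0594  0.2141] F [ 0.56 -0.56  0.1 ] gap 54.8
[[1.0, -0.001, 0.011], [-0.001, -1.0, 0.003], [0.011, -0.003, -1.0]]
shift frac [-0.4051  0.235   0.0231] mm [-202.6  117.5   11.5] rows 5.622838675731392
turn frac [-0.0013 -0.0053 -0.0003] deg [-0.16 -0.64 -0.03] rows 0.09182594347226083
```

View pics/w17.png

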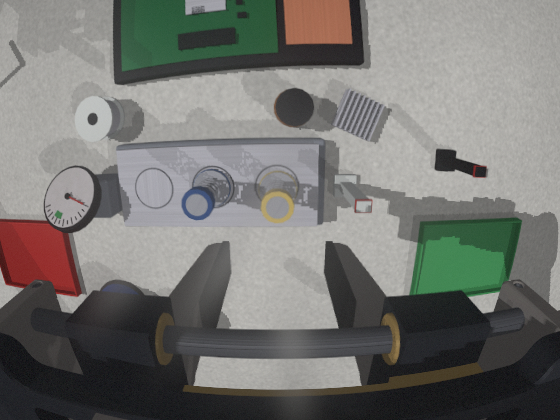

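Blue stands at (198,203) and yellow at (277,207) on the plate. Now the presser.

```bash
python3 -m pendant '[[-0.07,0.04,0,0,0,0],[-0.14,0.08,0,0,0,0],[-0.21,0.12,0,0,0,0],[-0.28,0.16,0,0,0,0],[-0.34,0.2,0,0,0,0],[-0.39,0.226,0,0,0,0],[-0.402,0.235,0.02,0,-0.005,0],[-0.402,0.235,0.02,0,-0.005,0],[-0.402,0.235,0.02,0,-0.005,0],[-0.402,0.235,0.02,0,-0.005,0]]' 65
python3 - <<'E'
from h import *
go([.463,-.1768,.11],np.pi/2); show("wrist","pics/w18.png",(140,140,420,350),2.8)
E
```

```text
time_s: 16.07
tcp_pos: [0.4638, -0.1757, 0.1987]
tcp_rot: [-3.137, -0.002, 0.007]
wrist_force: [0.7, 0.2, 0.9]
finger_gap: 0.0649
t 16.07 p [ 0.4638 -0.1757  0.1987] F [0.71 0.23 0.92] gap 64.9
[[1.0, 0.001, -0.004], [0.001, -1.0, 0.004], [-0.004, -0.004, -1.0]]
shift frac [-0.0008  0.003   0.1774] mm [-0.4  1.5 88.7] rows 2.126881119622903
turn frac [-0.002   0.0021  0.0006] deg [-0.24  0.25  0.07] rows 0.050020225674470016
```

View pics/w18.png

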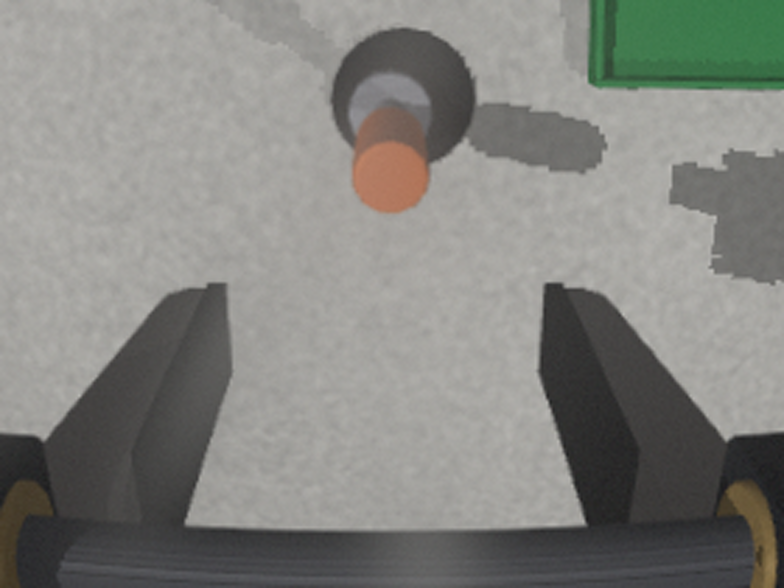

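```bash
python3 - <<'E'
from h import *
f=lambda u,v,z:plane("wrist",140+u/2.8,140+v/2.8,z).round(4)
print("presser",f(391,177,.113),"foot",f(390,112,.015),"pad",f(404,96,.003)); st()
E
python3 -m pendant '[[0,0.002,0.05,0,0.002,0],[0,0.002,0.1,0,0.002,0],[0,0.002,0.16,0,0.002,0],[0,0.002,0.19,0,0.002,0],[0,0.002,0.19,0,0.002,0],[0,0.002,0.19,0,0.002,0]]'
python3 - <<'E'
from h import *
go([.463,-.1768,.040],np.pi/2); show("wrist","pics/w19.png",(140,140,420,350),2.8)
E
```

```text
presser [ 0.463  -0.1772  0.113 ] foot [ 0.4633 -0.1772  0.015 ] pad [ 0.468  -0.1834  0.003 ]
t 16.12 p [ 0.464  -0.1756  0.1989] F [ 0.83  0.03 -0.14] gap 64.7
[[1.0, 0.002, -0.004], [0.002, -1.0, 0.004], [-0.004, -0.004, -1.0]]
time_s: 16.62
tcp_pos: [0.4642, -0.1751, 0.1034]
tcp_rot: [-3.136, -0.006, 0.001]
wrist_force: [0.7, -0.8, 0.7]
finger_gap: 0.0647
t 16.62 p [ 0.4642 -0.1751  0.1034] F [ 0.66 -0.85  0.7 ] gap 64.7
[[1.0, 0.004, -0.001], [0.004, -1.0, 0.005], [-0.001, -0.005, -1.0]]
shift frac [-0.0022  0.004   0.1269] mm [-1.1  2.  63.4] rows 1.5221040800510286
turn frac [-0.0025  0.0005  0.0017] deg [-0.3   0.05  0.2 ] rows 0.0507453266902339
```

View pics/w19.png

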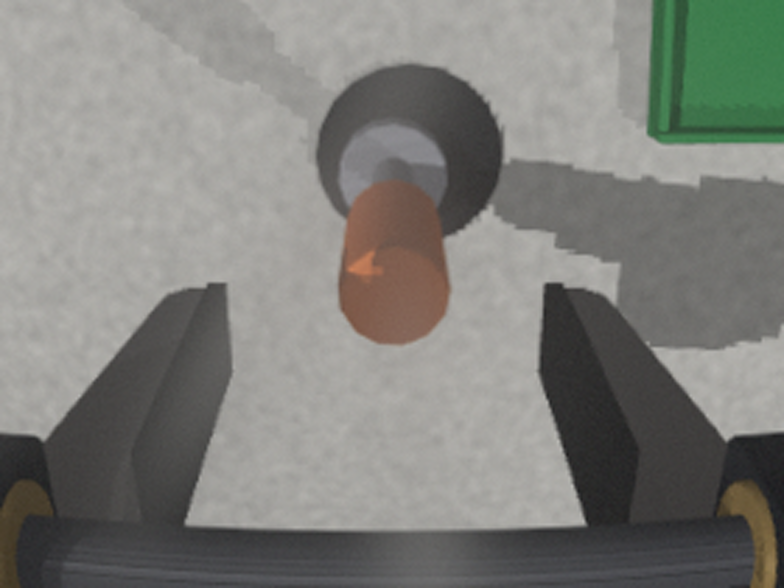

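```bash
python3 -m pendant '[[-0.002,0.004,0.04,0,0,0.002],[-0.002,0.004,0.08,0,0,0.002],[-0.002,0.004,0.11,0,0,0.002],[-0.002,0.004,0.126,0,0,0.002],[-0.002,0.004,0.126,0,0,0.002],[-0.002,0.004,0.126,0,0,0.002]]'
python3 -m pendant '[[0,0,0,0,0,0],[0,0,0,0,0,0],[0,0,0,0,0,0],[0,0,0,0,0,0],[0,0,0,0,0,0],[0,0,0,0,0,0],[0,0,0,0,0,0],[0,0,0,0,0,0]]' 14 50
python3 - <<'E'
from h import *
st()
E
python3 -m pendant '[[0,0,-0.05,0,0,0],[0,0,-0.1,0,0,0],[0,0,-0.18,0,0,0],[0,0,-0.24,0,0,0],[0,0,-0.26,0,0,0],[0,0,-0.26,0,0,0]]'
python3 - <<'E'
from h import *
go([.46,.187,.17],np.pi/2); show("wrist","pics/w20.png")
E
```

```text
time_s: 17.17
tcp_pos: [0.4649, -0.1775, 0.0423]
tcp_rot: [-3.138, 0.001, -0.004]
wrist_force: [0.9, 0.0, 0.7]
finger_gap: 0.065
time_s: 17.83
tcp_pos: [0.465, -0.1775, 0.0425]
tcp_rot: [-3.138, 0.001, -0.004]
wrist_force: [-0.6, 0.8, 1.3]
finger_gap: 0.0251
t 17.83 p [ 0.465  -0.1775  0.0425] F [-0.59  0.81  1.28] gap 25.1
[[1.0, -0.001, 0.003], [-0.001, -1.0, 0.004], [0.003, -0.004, -1.0]]
time_s: 18.33
tcp_pos: [0.4663, -0.1786, 0.1749]
tcp_rot: [-3.14, 0.001, -0.012]
wrist_force: [0.6, -0.4, -1.3]
finger_gap: 0.0253
t 18.33 p [ 0.4663 -0.1786  0.1749] F [ 0.57 -0.39 -1.3 ] gap 25.3
[[1.0, -0.001, 0.007], [-0.001, -1.0, 0.001], [0.007, -0.001, -1.0]]
shift frac [-0.0134 -0.7312  0.0107] mm [  -6.7 -365.6    5.4] rows 8.769604446797757
turn frac [-0.0007 -0.0035 -0.0004] deg [-0.08 -0.43 -0.05] rows 0.06101773485506506
```

View pics/w20.png

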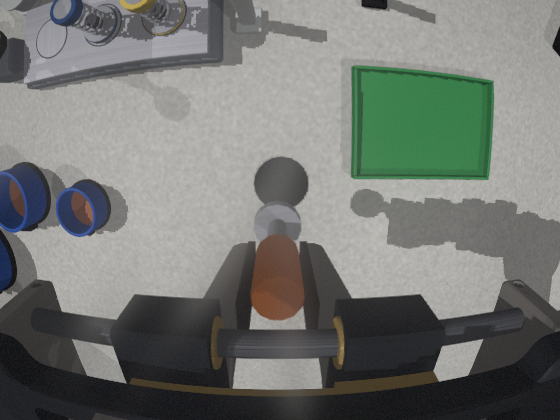

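```bash
python3 -m pendant '[[-0.001,-0.07,0,0,0,0],[-0.003,-0.15,0,0,0,0],[-0.005,-0.23,0,0,0,0],[-0.007,-0.31,0,0,0,0],[-0.009,-0.39,0,0,0,0],[-0.01,-0.47,0,0,0,0],[-0.01,-0.55,0,0,0,0],[-0.01,-0.6,0,0,0,0],[-0.01,-0.63,0,0,0,0],[-0.01,-0.63,0,0,0,0]]'
python3 - <<'E'
from h import *
go([.46,.187,.17],np.pi/2); show("wrist","pics/w21.png")
E
```

```text
time_s: 19.22
tcp_pos: [0.458, 0.1405, 0.1714]
tcp_rot: [-3.137, -0.009, 0.001]
wrist_force: [0.8, -0.2, -1.0]
finger_gap: 0.0254
t 19.22 p [0.458  0.1405 0.1714] F [ 0.82 -0.25 -1.03] gap 25.4
[[1.0, 0.005, -0.0], [0.005, -1.0, 0.004], [-0.0, -0.004, -1.0]]
shift frac [ 0.0045 -0.0929  0.0031] mm [  2.2 -46.4   1.6] rows 1.1156969205758822
turn frac [-0.0021  0.0002  0.0026] deg [-0.25  0.02  0.31] rows 0.05591065171894397
```

View pics/w21.png

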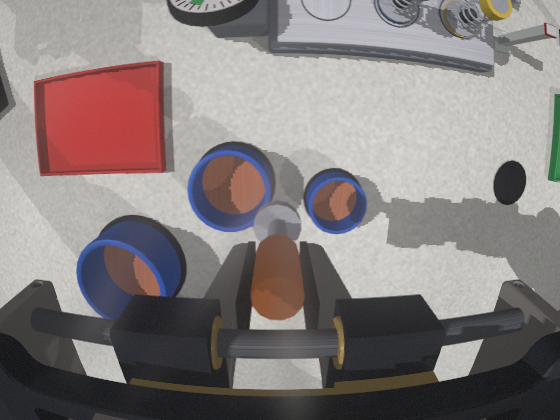

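```bash
python3 - <<'E'
from h import *
p=plane("wrist",230.5,190.5,.05); print(p, plane("wrist",188,190,.05),plane("wrist",273,190,.05)); go([p[0]+.002,p[1],.17],np.pi/2)
E
```

```text
[0.46063797 0.18601186 0.05      ] [0.461313   0.23086447 0.05      ] [0.46121386 0.14279515 0.05      ]
t 19.27 p [0.4583 0.138  0.1713] F [-0.73 -0.08 -1.88] gap 25.3
[[1.0, 0.003, -0.001], [0.003, -1.0, 0.003], [-0.001, -0.003, -1.0]]
shift frac [ 0.009  -0.096   0.0029] mm [  4.5 -48.    1.5] rows 1.1567415332421198
turn frac [-0.0013  0.0003  0.0014] deg [-0.16  0.04  0.17] rows 0.03272400036237206
```

```bash
python3 -m pendant '[[0.009,-0.07,0,0,0,0.001],[0.009,-0.096,0,0,0,0.001],[0.009,-0.096,0,0,0,0.001],[0.009,-0.096,0,0,0,0.001],[0.009,-0.096,0,0,0,0.001]]'
python3 - <<'E'
from h import *
go([.4626,.186,.06],np.pi/2); show("wrist","pics/w22.png")
E
```

```text
time_s: 19.68
tcp_pos: [0.4623, 0.1837, 0.1704]
tcp_rot: [-3.14, 0.002, 0.004]
wrist_force: [0.7, -0.7, -0.8]
finger_gap: 0.0255
t 19.68 p [0.4623 0.1837 0.1704] F [ 0.73 -0.73 -0.82] gap 25.5
[[1.0, -0.001, -0.003], [-0.001, -1.0, 0.001], [-0.003, -0.001, -1.0]]
shift frac [ 0.0011 -0.0044  0.2208] mm [  0.6  -2.2 110.4] rows 2.647568166943894
turn frac [-0.0005  0.0012 -0.0007] deg [-0.06  0.15 -0.08] rows 0.0254466412964236
```

View pics/w22.png

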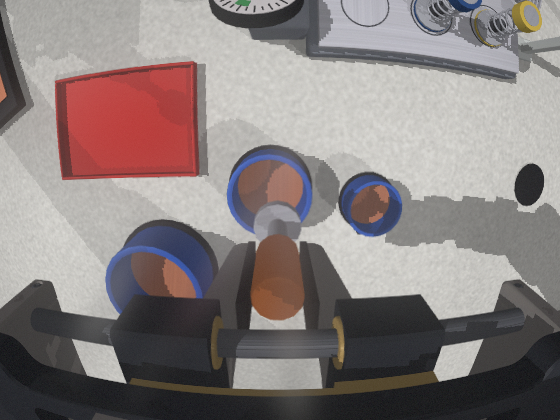

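```bash
python3 - <<'E'
from h import *
print(plane("wrist",270,191,.05),st()[0]["tcp_pos"])
E
python3 -m pendant '[[0.001,-0.005,0.05,0,0,0],[0.001,-0.005,0.1,0,0,0],[0.001,-0.005,0.15,0,0,0],[0.001,-0.005,0.15,0,0,0],[0.001,-0.005,0.15,0,0,0]]'
python3 - <<'E'
from h import *
go([.4626,.187,.06],np.pi/2); show("wrist","pics/w23.png")
E
```

```text
t 19.73 p [0.4625 0.1837 0.1706] F [ 0.73  0.05 -1.43] gap 25.5
[[1.0, -0.002, -0.002], [-0.002, -1.0, 0.001], [-0.002, -0.001, -1.0]]
[0.46441239 0.19135968 0.05      ] [0.46249807 0.18373206 0.17064895]
time_s: 20.15
tcp_pos: [0.4622, 0.1848, 0.095]
tcp_rot: [-3.141, 0.005, 0.007]
wrist_force: [1.2, -0.6, -0.5]
finger_gap: 0.0254
t 20.15 p [0.4622 0.1848 0.095 ] F [ 1.21 -0.58 -0.52] gap 25.4
[[1.0, -0.003, -0.005], [-0.003, -1.0, 0.0], [-0.005, -0.0, -1.0]]
shift frac [ 0.0012 -0.0043  0.0699] mm [ 0.6 -2.2 35. ] rows 0.8403991173059613
turn frac [-0.      0.0023 -0.0016] deg [-0.    0.27 -0.19] rows 0.046273702607052
```

View pics/w23.png

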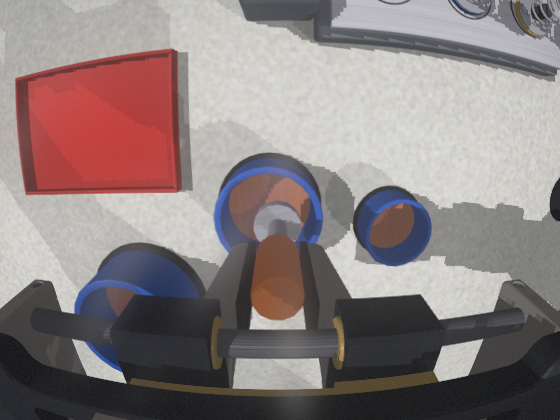

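```bash
python3 -m pendant '[[0.002,-0.01,0.02,0,0,0],[0.002,-0.01,0.04,0,0,0],[0.002,-0.01,0.06,0,0,0],[0.002,-0.01,0.074,0,0,0],[0.002,-0.01,0.074,0,0,0],[0.002,-0.01,0.074,0,0,0],[0.002,-0.01,0.074,0,0,0],[0.002,-0.01,0.074,0,0,0],[0.002,-0.01,0.074,0,0,0],[0.002,-0.01,0.074,0,0,0]]'
python3 -m pendant '[[0,0,0,0,0,0],[0,0,0,0,0,0],[0,0,0,0,0,0]]'
python3 - <<'E'
from h import *
st(); show("wrist","pics/w24.png")
E
```

```text
time_s: 21.03
tcp_pos: [0.4645, 0.1908, 0.0596]
tcp_rot: [-3.14, 0.005, 0.002]
wrist_force: [0.2, -0.1, -0.6]
finger_gap: 0.0251
time_s: 21.28
tcp_pos: [0.4646, 0.1908, 0.0597]
tcp_rot: [-3.14, 0.005, 0.002]
wrist_force: [-0.6, -0.2, -1.9]
finger_gap: 0.0251
t 21.28 p [0.4646 0.1908 0.0597] F [-0.64 -0.15 -1.87] gap 25.1
[[1.0, -0.003, -0.001], [-0.003, -1.0, 0.001], [-0.001, -0.001, -1.0]]
```

View pics/w24.png

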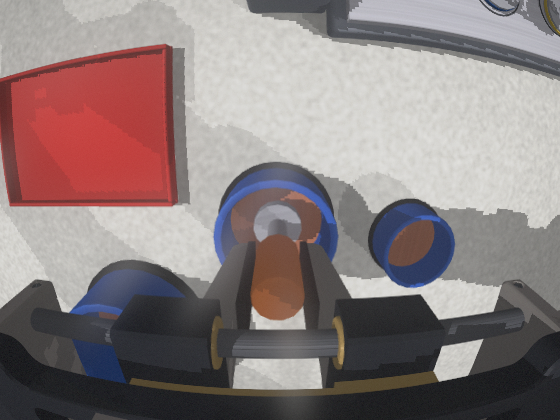

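The foot is inside the well, at (278,222) within the rim, with its underside at about 20 mm. That makes step 1 done. Lifting out towards blue.

```bash
python3 -m pendant '[[0,0,-0.05,0,0,0],[0,0,-0.12,0,0,0],[0,0,-0.19,0,0,0],[0,0,-0.25,0,0,0],[0,0,-0.28,0,0,0],[0.05,0.05,-0.3,0,0,0],[0.1,0.1,-0.3,0,0,0],[0.15,0.16,-0.3,0,0,0],[0.2,0.22,-0.3,0,0,0],[0.25,0.27,-0.3,0,0,0]]'
python3 -m pendant '[[0.1,0.06,0,0,0,0],[0.11,0.06,0,0,0,0],[0.11,0.06,0,0,0,0],[0.11,0.06,0,0,0,0]]'
python3 - <<'E'
from h import *
go([.664,.018,.20],np.pi/2); show("wrist","pics/w25.png")
E
```

```text
time_s: 22.17
tcp_pos: [0.5902, 0.0525, 0.2094]
tcp_rot: [-3.141, 0.007, 0.002]
wrist_force: [-0.1, 0.1, -1.1]
finger_gap: 0.0251
time_s: 22.5
tcp_pos: [0.6452, 0.0214, 0.2082]
tcp_rot: [-3.141, 0.01, 0.004]
wrist_force: [-0.5, 0.3, -2.0]
finger_gap: 0.025
t 22.5 p [0.6452 0.0214 0.2082] F [-0.53  0.33 -2.01] gap 25.0
[[1.0, -0.006, -0.003], [-0.006, -1.0, 0.001], [-0.003, -0.001, -1.0]]
shift frac [0.0378 0.0065 0.0163] mm [18.9  3.3  8.1] rows 0.4992016855895111
turn frac [-0.0004  0.0013 -0.0029] deg [-0.05  0.16 -0.35] rows 0.05431879419972571
```

View pics/w25.png

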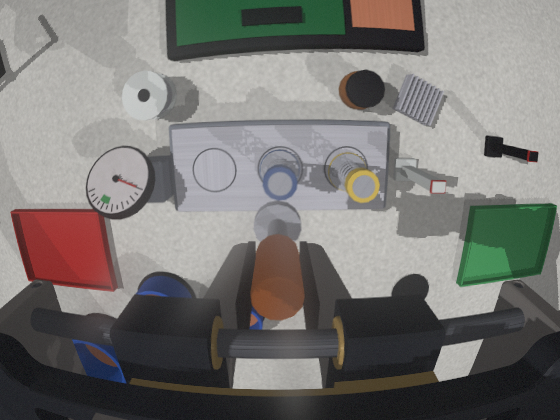

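```bash
python3 - <<'E'
from h import *
print("blue",plane("wrist",280,182,.119),"yel",plane("wrist",362.5,185.5,.119)); go([.664,.018,.20],np.pi/2)
E
python3 -m pendant '[[0.036,0.006,0.01,0,0.001,-0.003],[0.036,0.006,0.01,0,0.001,-0.003],[0.036,0.006,0.01,0,0.001,-0.003],[0.036,0.006,0.01,0,0.001,-0.003],[0.036,0.006,0.01,0,0.001,-0.003]]'
python3 - <<'E'
from h import *
go([.664,.018,.20],np.pi/2);show("wrist","pics/w26.png",(180,100,380,300),3)
E
```

```text
blue [0.66228248 0.02055312 0.119     ] yel [ 0.65925156 -0.05586758  0.119     ]
t 22.55 p [0.6443 0.0228 0.2085] F [-0.85  0.29 -1.64] gap 25.4
[[1.0, -0.004, -0.003], [-0.004, -1.0, 0.001], [-0.003, -0.001, -1.0]]
shift frac [0.0395 0.0094 0.017 ] mm [19.7  4.7  8.5] rows 0.5271892202608075
turn frac [-0.0005  0.0014 -0.0019] deg [-0.06  0.16 -0.23] rows 0.040083966175224854
time_s: 22.97
tcp_pos: [0.6615, 0.0206, 0.204]
tcp_rot: [-3.14, -0.005, 0.001]
wrist_force: [0.3, 0.2, -0.9]
finger_gap: 0.0248
t 22.97 p [0.6615 0.0206 0.204 ] F [ 0.29  0.17 -0.95] gap 24.8
[[1.0, 0.003, -0.001], [0.003, -1.0, 0.001], [-0.001, -0.001, -1.0]]
shift frac [0.005  0.0052 0.0079] mm [2.5 2.6 4. ] rows 0.12848091806715878
turn frac [-0.0005  0.0004  0.0016] deg [-0.07  0.04  0.2 ] rows 0.0294974951425315
```

View pics/w26.png

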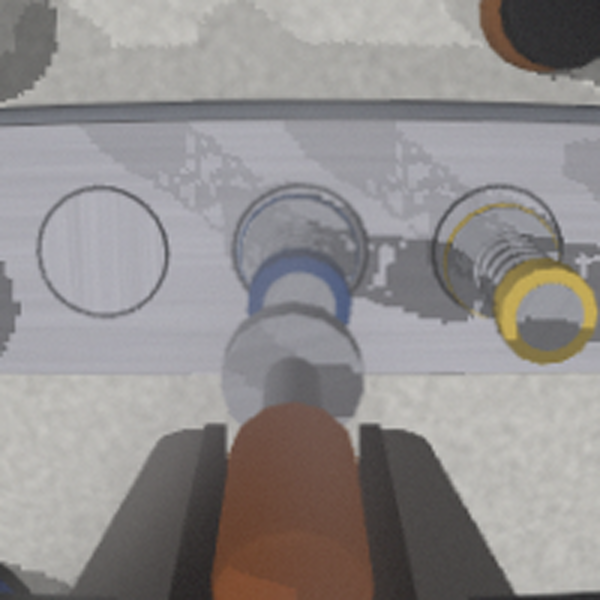

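```bash
python3 -m pendant '[[0.005,0.005,0.02,0,0,0.001],[0.005,0.005,0.04,0,0,0.001],[0.005,0.005,0.06,0,0,0.001],[0.005,0.005,0.078,0,0,0.001],[0.005,0.005,0.078,0,0,0.001],[0.005,0.005,0.078,0,0,0.001],[0.005,0.005,0.078,0,0,0.001]]'
python3 - <<'E'
from h import *
go([.664,.018,.1585],np.pi/2);show("wrist","pics/w27.png",(180,100,380,300),3);show("scene","pics/s4.png",(180,130,440,325),3)
E
```

```text
time_s: 23.6
tcp_pos: [0.6644, 0.0181, 0.165]
tcp_rot: [-3.14, -0.002, 0.001]
wrist_force: [0.0, -0.2, -0.5]
finger_gap: 0.0254
t 23.6 p [0.6644 0.0181 0.165 ] F [ 0.   -0.23 -0.52] gap 25.4
[[1.0, 0.001, -0.0], [0.001, -1.0, 0.001], [-0.0, -0.001, -1.0]]
shift frac [-0.0007  0.0001  0.013 ] mm [-0.4  0.1  6.5] rows 0.15669293313568006
turn frac [-0.0006  0.0002  0.0006] deg [-0.07  0.02  0.07] rows 0.014123324457581795
```

View pics/w27.png

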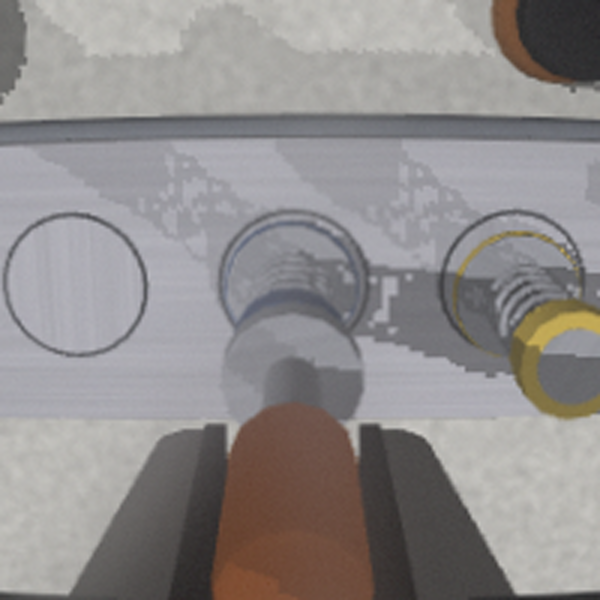

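View pics/s4.png

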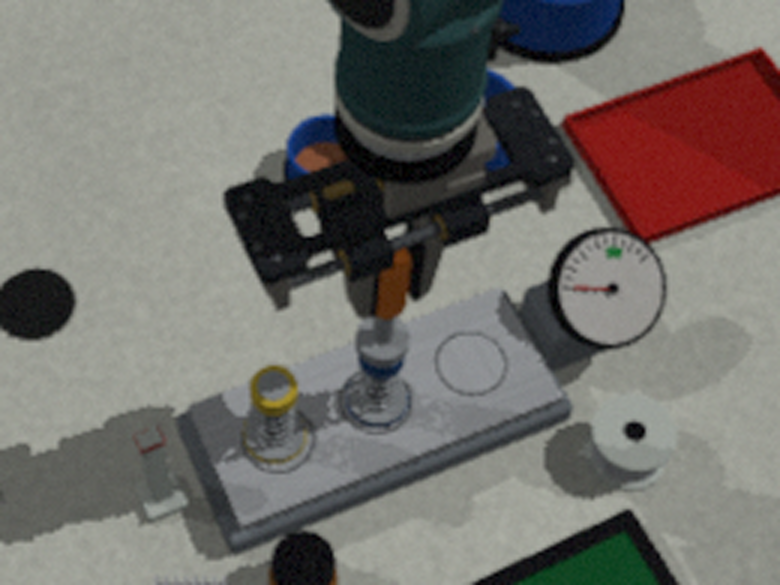

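Foot is centred above the blue cap. In the scene view the dial is clear: hub at px (384,226), needle at zero. Writing a needle reader.

```bash
cat >> h.py <<'E'
def needle(name=None):
    im=optics.capture("scene")[:,:,::-1]
    x0,y0,x1,y1=358,200,410,252
    c=cv2.resize(im[y0:y1,x0:x1],None,fx=10,fy=10,interpolation=cv2.INTER_CUBIC)
    if name: cv2.imwrite(name,c)
    i=c.astype(int); r=i[:,:,2]-np.maximum(i[:,:,0],i[:,:,1])
    g=i[:,:,1]-np.maximum(i[:,:,0],i[:,:,2])
    hub=np.array([262,262])
    def ang(m):
        ys,xs=np.nonzero(m); d=np.c_[xs,ys]-hub; k=(np.hypot(*d.T)>40)&(np.hypot(*d.T)<190); d=d[k]
        return np.arctan2(d[:,1].mean(),d[:,0].mean()),k.sum()
    a,n=ang(r>40); b,m=ang(g>40)
    a0=-np.pi
    d=lambda t:(t-a0)%(2*np.pi)
    print("needle img deg",round(np.degrees(d(a)),1),n,"green",round(np.degrees(d(b)),1),m)
E
python3 - <<'E'
from h import *
needle("pics/d0.png")
E
```

```text
needle img deg 0.1 510 green 92.9 832
```

View pics/d0.png

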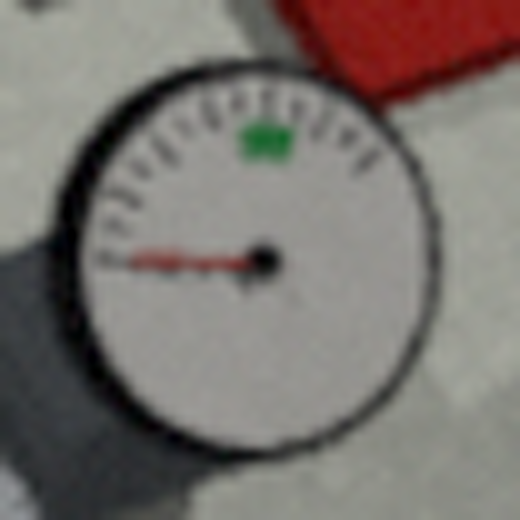

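Needle reads 0.1°, and the green sector sits at 93° (8 N). Pressing in small steps.

```bash
python3 -m pendant '[[0,0,0.008,0,0,0],[0,0,0.016,0,0,0],[0,0,0.02,0,0,0],[0,0,0.02,0,0,0],[0,0,0.02,0,0,0]]'
python3 - <<'E'
from h import *
needle(); st()
E
```

```text
time_s: 24.17
tcp_pos: [0.6649, 0.018, 0.1558]
tcp_rot: [-3.14, -0.002, -0.002]
wrist_force: [0.4, 0.4, 0.5]
finger_gap: 0.0249
needle img deg 17.6 613 green 92.8 862
t 24.22 p [0.6649 0.018  0.1559] F [ 0.82  0.11 -0.1 ] gap 25.5
[[1.0, 0.001, 0.001], [0.001, -1.0, 0.001], [0.001, -0.001, -1.0]]
```

```bash
python3 -m pendant '[[0,0,0.003,0,0,0],[0,0,0.006,0,0,0],[0,0,0.008,0,0,0],[0,0,0.008,0,0,0],[0,0,0.008,0,0,0],[0,0,0.008,0,0,0]]'
python3 - <<'E'
from h import *
needle()
E
```

```text
time_s: 24.72
tcp_pos: [0.665, 0.0181, 0.152]
tcp_rot: [-3.14, -0.002, -0.002]
wrist_force: [-0.6, 0.2, 0.0]
finger_gap: 0.0253
needle img deg 27.6 789 green 92.7 862
```

```bash
python3 -m pendant '[[0,0,0.006,0,0,0],[0,0,0.012,0,0,0],[0,0,0.018,0,0,0],[0,0,0.024,0,0,0],[0,0,0.024,0,0,0],[0,0,0.024,0,0,0],[0,0,0.024,0,0,0]]'
python3 - <<'E'
from h import *
needle()
E
```

```text
time_s: 25.35
tcp_pos: [0.6652, 0.0181, 0.1403]
tcp_rot: [-3.14, -0.002, -0.003]
wrist_force: [-0.2, 0.4, 3.8]
finger_gap: 0.0256
needle img deg 59.1 858 green 92.6 838
```

```bash
python3 -m pendant '[[0,0,0.006,0,0,0],[0,0,0.012,0,0,0],[0,0,0.018,0,0,0],[0,0,0.024,0,0,0],[0,0,0.024,0,0,0],[0,0,0.024,0,0,0],[0,0,0.024,0,0,0]]'
python3 - <<'E'
from h import *
needle("pics/d1.png"); st(); show("scene","pics/s5.png",(180,130,440,325),3)
E
python3 -m pendant '[[0,0,0,0,0,0],[0,0,0,0,0,0],[0,0,0,0,0,0],[0,0,0,0,0,0],[0,0,0,0,0,0],[0,0,0,0,0,0],[0,0,0,0,0,0],[0,0,0,0,0,0],[0,0,0,0,0,0],[0,0,0,0,0,0]]'
python3 - <<'E'
from h import *
needle()
E
```

```text
time_s: 25.98
tcp_pos: [0.6653, 0.0181, 0.1284]
tcp_rot: [-3.141, -0.002, -0.003]
wrist_force: [-1.4, 0.1, 6.3]
finger_gap: 0.0252
needle img deg 87.8 575 green 97.9 355
t 26.03 p [0.6653 0.0181 0.1285] F [-1.65 -1.15  6.36] gap 25.2
[[1.0, 0.001, 0.002], [0.001, -1.0, 0.001], [0.002, -0.001, -1.0]]
time_s: 26.92
tcp_pos: [0.6653, 0.0181, 0.1286]
tcp_rot: [-3.141, -0.002, -0.003]
wrist_force: [-1.4, 0.7, 6.8]
finger_gap: 0.0255
needle img deg 87.0 456 green 97.9 368
```

View pics/s5.png

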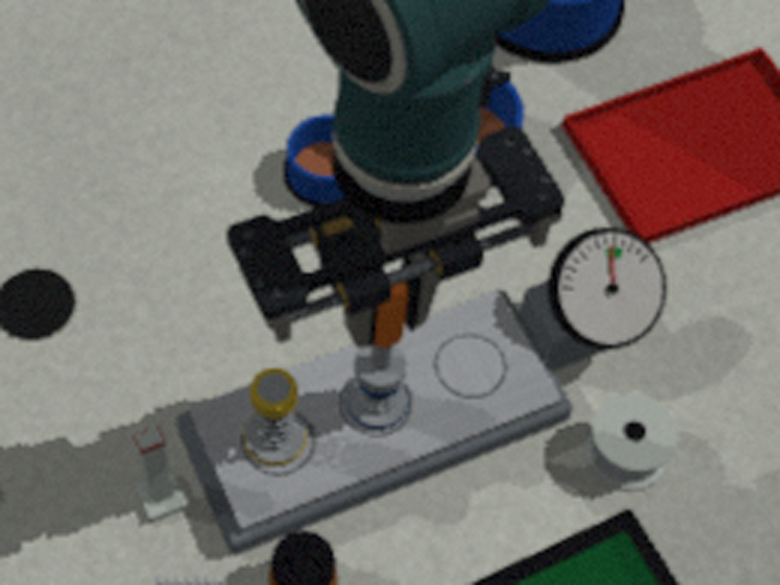

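Needle sat at about 87° (7.6 N) inside the green, held for over 1 s. Cap top is about 0.1285 - 0.0395 = 0.089 m, below the 0.102 line, so blue is weak and goes to red. Next, yellow.

```bash
python3 -m pendant '[[0,0,-0.02,0,0,0],[0,0,-0.05,0,0,0],[0,0,-0.09,0,0,0],[0,0,-0.14,0,0,0],[0,0,-0.16,0,0,0],[0,0,-0.16,0,0,0]]'
python3 -m pendant '[[0,0.05,0,0,0,0],[0,0.1,0,0,0,0],[-0.004,0.15,0,0,0,0],[-0.004,0.153,0,0,0,0],[-0.004,0.153,0,0,0,0],[-0.004,0.153,0,0,0,0]]'
python3 - <<'E'
from h import *
go([.664,-.059,.163],np.pi/2);show("wrist","pics/w28.png",(180,80,420,300),2.7)
E
```

```text
time_s: 27.47
tcp_pos: [0.6664, 0.0183, 0.2109]
tcp_rot: [-3.14, -0.002, -0.01]
wrist_force: [-0.4, 0.8, -1.9]
finger_gap: 0.0254
time_s: 27.97
tcp_pos: [0.6637, -0.0574, 0.2093]
tcp_rot: [-3.139, -0.002, -0.006]
wrist_force: [-0.5, 0.7, -0.7]
finger_gap: 0.0255
t 27.97 p [ 0.6637 -0.0574  0.2093] F [-0.49  0.71 -0.72] gap 25.5
[[1.0, 0.001, 0.004], [0.001, -1.0, 0.002], [0.004, -0.002, -1.0]]
shift frac [0.0003 0.0034 0.0926] mm [ 0.1  1.7 46.3] rows 1.1111092312517812
turn frac [-0.0011 -0.0019  0.0006] deg [-0.13 -0.22  0.07] rows 0.037698523584807436
```

View pics/w28.png

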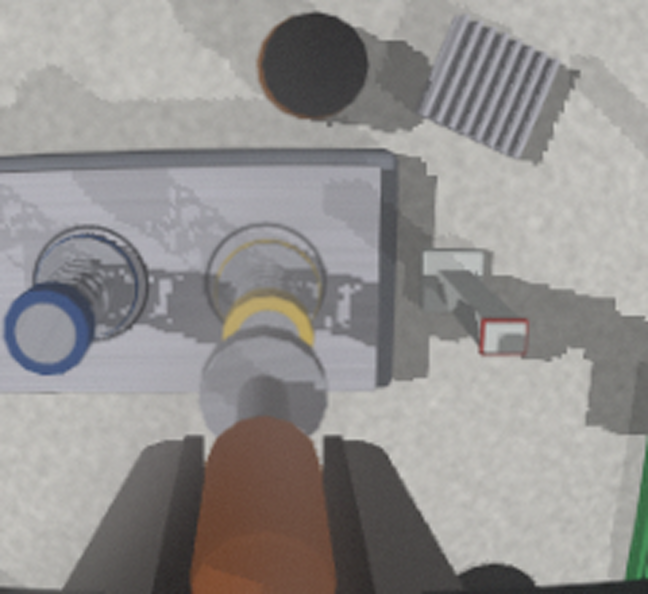

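```bash
python3 -m pendant '[[0,0.003,0.02,0,0,0],[0,0.003,0.04,0,0,0],[0,0.003,0.06,0,0,0],[0,0.003,0.08,0,0,0],[0,0.003,0.088,0,0,0],[0,0.003,0.088,0,0,0],[0,0.003,0.088,0,0,0]]'
python3 - <<'E'
from h import *
go([.664,-.059,.1585],np.pi/2);show("wrist","pics/w29.png",(180,80,420,300),2.7);needle()
E
```

```text
time_s: 28.6
tcp_pos: [0.6641, -0.0578, 0.1653]
tcp_rot: [-3.139, -0.004, -0.006]
wrist_force: [0.6, 0.1, -1.5]
finger_gap: 0.0252
t 28.6 p [ 0.6641 -0.0578  0.1653] F [ 0.58  0.08 -1.51] gap 25.2
[[1.0, 0.003, 0.004], [0.003, -1.0, 0.003], [0.004, -0.003, -1.0]]
shift frac [-0.0002  0.0025  0.0136] mm [-0.1  1.2  6.8] rows 0.16549980116599974
turn frac [-0.0013 -0.0019  0.0013] deg [-0.16 -0.23  0.16] rows 0.044342207446686016
needle img deg 0.3 587 green 92.7 886
```

View pics/w29.png

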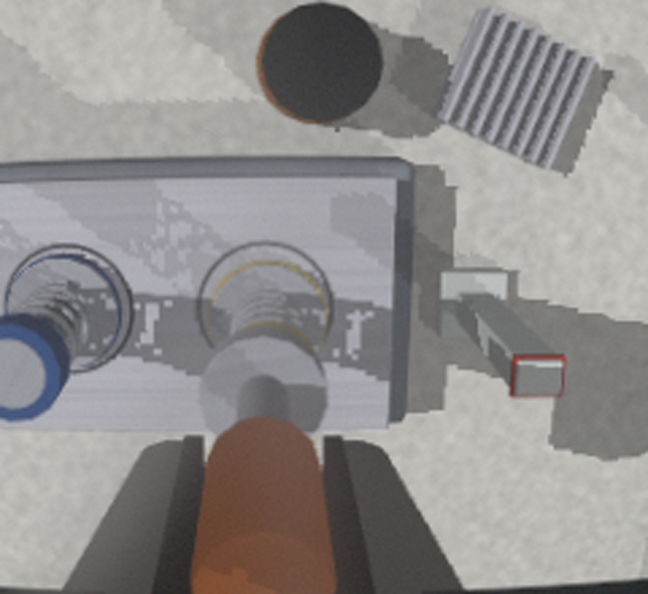

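```bash
python3 -m pendant '[[0,0.002,0.007,0,0,0],[0,0.002,0.014,0,0,0],[0,0.002,0.019,0,0,0],[0,0.002,0.019,0,0,0],[0,0.002,0.019,0,0,0]]'
python3 - <<'E'
from h import *
needle(); st()
E
python3 -m pendant '[[0,0,0.002,0,0,0],[0,0,0.004,0,0,0],[0,0,0.004,0,0,0],[0,0,0.004,0,0,0],[0,0,0.004,0,0,0]]'
python3 - <<'E'
from h import *
needle(); st()
E
```

```text
time_s: 29.12
tcp_pos: [0.6649, -0.059, 0.157]
tcp_rot: [-3.139, -0.004, -0.01]
wrist_force: [0.9, -0.1, 0.1]
finger_gap: 0.0253
needle img deg 20.6 754 green 92.4 893
t 29.17 p [ 0.6649 -0.059   0.1571] F [ 0.56 -0.89  0.52] gap 25.4
[[1.0, 0.003, 0.006], [0.003, -1.0, 0.002], [0.006, -0.002, -1.0]]
time_s: 29.58
tcp_pos: [0.665, -0.0591, 0.1553]
tcp_rot: [-3.139, -0.004, -0.01]
wrist_force: [-0.4, -1.3, 1.8]
finger_gap: 0.0251
needle img deg 33.0 779 green 92.8 902
t 29.63 p [ 0.665  -0.0591  0.1552] F [-0.29 -0.55  1.55] gap 24.9
[[1.0, 0.002, 0.006], [0.002, -1.0, 0.002], [0.006, -0.002, -1.0]]
```

```bash
python3 -m pendant '[[0,0,0.003,0,0,0],[0,0,0.006,0,0,0],[0,0,0.008,0,0,0],[0,0,0.008,0,0,0],[0,0,0.008,0,0,0]]'
python3 - <<'E'
from h import *
needle(); st()
E
```

```text
time_s: 30.05
tcp_pos: [0.6651, -0.0591, 0.1514]
tcp_rot: [-3.14, -0.004, -0.01]
wrist_force: [-0.4, 0.0, 3.9]
finger_gap: 0.0253
needle img deg 60.3 789 green 92.8 880
t 30.1 p [ 0.6651 -0.0591  0.1514] F [-0.97 -0.87  2.9 ] gap 25.3
[[1.0, 0.002, 0.007], [0.002, -1.0, 0.002], [0.007, -0.002, -1.0]]
```

```bash
python3 -m pendant '[[0,0,0.003,0,0,0],[0,0,0.006,0,0,0],[0,0,0.009,0,0,0],[0,0,0.009,0,0,0],[0,0,0.009,0,0,0]]'
python3 - <<'E'
from h import *
needle("pics/d2.png"); st(); show("scene","pics/s6.png",(180,130,440,325),3)
E
python3 -m pendant '[[0,0,0,0,0,0],[0,0,0,0,0,0],[0,0,0,0,0,0],[0,0,0,0,0,0],[0,0,0,0,0,0],[0,0,0,0,0,0],[0,0,0,0,0,0],[0,0,0,0,0,0],[0,0,0,0,0,0],[0,0,0,0,0,0]]'
python3 - <<'E'
from h import *
needle()
E
```

```text
time_s: 30.52
tcp_pos: [0.6653, -0.0591, 0.1473]
tcp_rot: [-3.14, -0.004, -0.011]
wrist_force: [-1.3, 0.0, 5.5]
finger_gap: 0.0247
needle img deg 87.3 563 green 97.9 394
t 30.57 p [ 0.6652 -0.0591  0.1473] F [-0.7  -0.56  6.76] gap 25.3
[[1.0, 0.002, 0.007], [0.002, -1.0, 0.002], [0.007, -0.002, -1.0]]
time_s: 31.45
tcp_pos: [0.6653, -0.0591, 0.1477]
tcp_rot: [-3.14, -0.004, -0.011]
wrist_force: [-1.0, -0.5, 7.0]
finger_gap: 0.0253
needle img deg 84.7 569 green 96.9 459
```

View pics/s6.png

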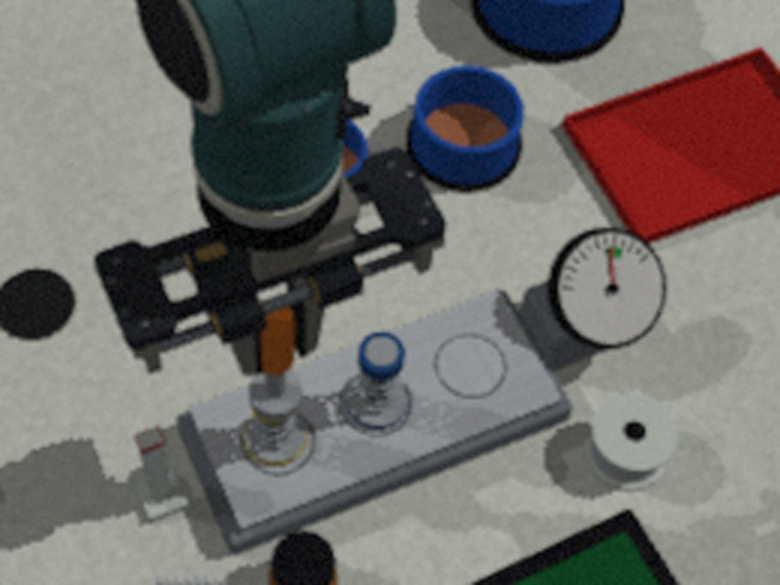

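```bash
python3 -m pendant '[[0,0,0.001,0,0,0],[0,0,0.002,0,0,0],[0,0,0.002,0,0,0],[0,0,0.002,0,0,0],[0,0,0.002,0,0,0],[0,0,0.002,0,0,0],[0,0,0.002,0,0,0],[0,0,0.002,0,0,0],[0,0,0.002,0,0,0],[0,0,0.002,0,0,0]]'
python3 - <<'E'
from h import *
needle()
E
python3 -m pendant '[[0,0,-0.02,0,0,0],[0,0,-0.05,0,0,0],[0,0,-0.09,0,0,0],[0,0,-0.12,0,0,0],[0,0,-0.12,0,0,0],[0,0,-0.12,0,0,0]]'
python3 - <<'E'
from h import *
needle(); go([.468,-.1835,.19],np.pi/2); show("wrist","pics/w30.png")
E
```

```text
time_s: 32.33
tcp_pos: [0.6654, -0.0591, 0.1471]
tcp_rot: [-3.14, -0.004, -0.011]
wrist_force: [-1.1, -0.5, 6.8]
finger_gap: 0.0253
needle img deg 89.2 624 green 98.5 314
time_s: 32.88
tcp_pos: [0.665, -0.059, 0.2071]
tcp_rot: [-3.14, -0.004, -0.012]
wrist_force: [1.2, -0.0, -2.6]
finger_gap: 0.0253
needle img deg 0.3 565 green 92.8 868
t 32.93 p [ 0.6642 -0.0591  0.206 ] F [ 0.05 -0.7  -2.66] gap 25.8
[[1.0, 0.003, 0.006], [0.003, -1.0, 0.002], [0.006, -0.002, -1.0]]
shift frac [-0.3933  0.2479  0.0292] mm [-196.7  124.    14.6] rows 5.585654097549661
turn frac [-0.0009 -0.0028  0.0012] deg [-0.11 -0.33  0.15] rows 0.05274243466309234
```

View pics/w30.png

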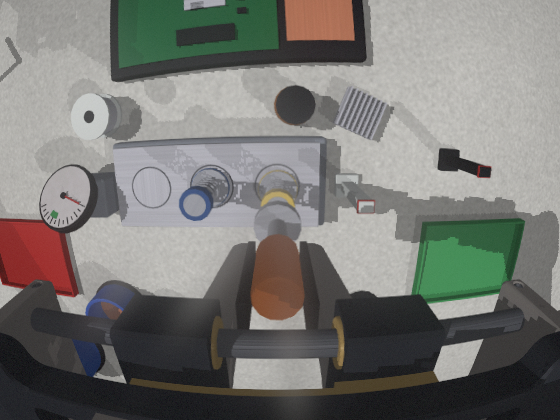

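Yellow held near 7.4 to 7.8 N with its cap top at about 0.108 m, above the 0.102 line, so it's sound and goes to green. Parking the presser.

```bash
python3 -m pendant '[[-0.06,0.04,0,0,0,0],[-0.13,0.08,0,0,0,0],[-0.2,0.12,0,0,0,0],[-0.27,0.17,0,0,0,0],[-0.33,0.21,0,0,0,0],[-0.37,0.235,0,0,0,0],[-0.393,0.248,0,0,-0.003,0.001],[-0.393,0.248,0,0,-0.003,0.001],[-0.393,0.248,0,0,-0.003,0.001],[-0.393,0.248,0,0,-0.003,0.001]]'
python3 - <<'E'
from h import *
go([.468,-.1835,.06],np.pi/2); show("wrist","pics/w31.png",(140,120,420,330),2.8)
E
```

```text
time_s: 33.82
tcp_pos: [0.4693, -0.1822, 0.2041]
tcp_rot: [-3.139, -0.004, 0.001]
wrist_force: [0.2, 0.1, -1.5]
finger_gap: 0.025
t 33.82 p [ 0.4693 -0.1822  0.2041] F [ 0.18  0.1  -1.53] gap 25.0
[[1.0, 0.003, -0.001], [0.003, -1.0, 0.003], [-0.001, -0.003, -1.0]]
shift frac [-0.0024  0.0034  0.2882] mm [ -1.2   1.7 144.1] rows 3.4560111660909327
turn frac [-0.0014  0.0004  0.0013] deg [-0.17  0.04  0.16] rows 0.03245466274954126
```

View pics/w31.png

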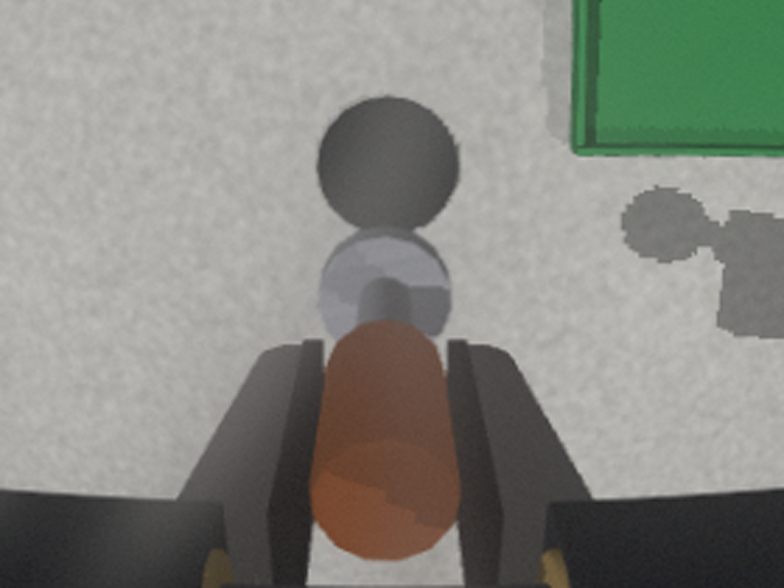

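```bash
python3 - <<'E'
from h import *
print(plane("wrist",140+389/2.8,120+164/2.8,.003)); st()
E
python3 -m pendant '[[0,0.003,0.06,0,0,0],[0,0.003,0.12,0,0,0],[0,0.003,0.18,0,0,0],[0,0.003,0.24,0,0,0],[0,0.003,0.28,0,0,0],[0,0.003,0.29,0,0,0],[0,0.003,0.29,0,0,0],[0,0.003,0.29,0,0,0]]'
python3 - <<'E'
from h import *
go([.468,-.1835,.0425],np.pi/2); show("wrist","pics/w32.png",(140,120,420,330),2.8)
E
```

```text
[ 0.46743116 -0.18354015  0.003     ]
t 33.87 p [ 0.4693 -0.1821  0.2041] F [-0.41 -0.18 -1.08] gap 25.7
[[1.0, 0.003, -0.001], [0.003, -1.0, 0.003], [-0.001, -0.003, -1.0]]
time_s: 34.53
tcp_pos: [0.4706, -0.1825, 0.0596]
tcp_rot: [-3.138, -0.007, -0.0]
wrist_force: [0.0, -0.5, -0.8]
finger_gap: 0.0254
t 34.53 p [ 0.4706 -0.1825  0.0596] F [ 0.03 -0.5  -0.76] gap 25.4
[[1.0, 0.005, 0.0], [0.005, -1.0, 0.003], [0.0, -0.003, -1.0]]
shift frac [-0.0051  0.0021  0.0342] mm [-2.6  1.  17.1] rows 0.4154238036918096
turn frac [-0.0015 -0.0001  0.0022] deg [-0.18 -0.01  0.27] rows 0.04498308793627136
```

View pics/w32.png

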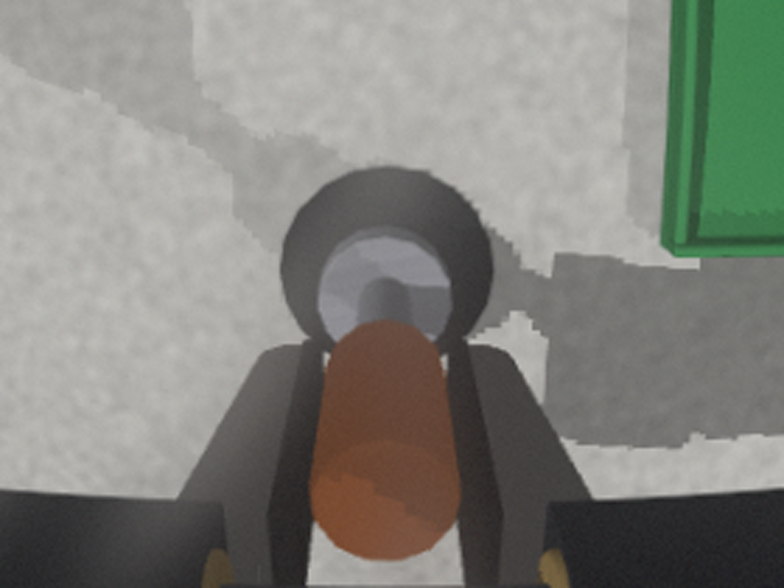

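```bash
python3 -m pendant '[[-0.004,0.002,0.01,0,0,0],[-0.004,0.002,0.02,0,0,0],[-0.004,0.002,0.028,0,0,0],[-0.004,0.002,0.033,0,0,0],[-0.004,0.002,0.034,0,0,0],[-0.004,0.002,0.034,0,0,0],[-0.004,0.002,0.034,0,0,0]]'
python3 -m pendant '[[0,0,0.001,0,0,0],[0,0,0.001,0,0,0],[0,0,0.001,0,0,0]]'
```

```text
time_s: 35.17
tcp_pos: [0.4689, -0.1839, 0.0432]
tcp_rot: [-3.139, -0.007, -0.002]
wrist_force: [0.4, 0.4, -1.4]
finger_gap: 0.0252
time_s: 35.42
tcp_pos: [0.469, -0.1839, 0.0428]
tcp_rot: [-3.139, -0.007, -0.002]
wrist_force: [0.1, -0.5, -1.5]
finger_gap: 0.0254
```

```bash
python3 -m pendant '[[0,0,0.001,0,0,0],[0,0,0.002,0,0,0],[0,0,0.002,0,0,0],[0,0,0.002,0,0,0],[0,0,0.002,0,0,0]]'
python3 - <<'E'
from h import *
st();st()
E
```

```text
time_s: 35.83
tcp_pos: [0.4692, -0.184, 0.0424]
tcp_rot: [-3.14, -0.007, -0.003]
wrist_force: [-1.3, 0.9, 5.9]
finger_gap: 0.0253
t 35.83 p [ 0.4692 -0.184   0.0424] F [-1.27  0.94  5.89] gap 25.3
[[1.0, 0.004, 0.002], [0.004, -1.0, 0.002], [0.002, -0.002, -1.0]]
t 35.83 p [ 0.4692 -0.184   0.0424] F [-1.27  0.94  5.89] gap 25.3
[[1.0, 0.004, 0.002], [0.004, -1.0, 0.002], [0.002, -0.002, -1.0]]
```

Contact, so the foot is on the pad. Opening and lifting straight up.

```bash
python3 -m pendant '[[0,0,0,0,0,0],[0,0,0,0,0,0],[0,0,0,0,0,0],[0,0,0,0,0,0],[0,0,0,0,0,0]]' 60 20
python3 -m pendant '[[0,0,-0.04,0,0,0],[0,0,-0.09,0,0,0],[0,0,-0.17,0,0,0],[0,0,-0.25,0,0,0],[0,0,-0.32,0,0,0],[0,0,-0.32,0,0,0]]'
python3 - <<'E'
from h import *
go([.6635,.018,.2],np.pi/2); show("wrist","pics/w33.png")
E
```

```text
time_s: 36.25
tcp_pos: [0.4692, -0.1839, 0.0423]
tcp_rot: [-3.139, -0.007, -0.003]
wrist_force: [0.3, -0.0, -0.2]
finger_gap: 0.0562
time_s: 36.75
tcp_pos: [0.4732, -0.1855, 0.2092]
tcp_rot: [3.138, 0.007, 0.021]
wrist_force: [2.1, -0.2, 0.4]
finger_gap: 0.0601
t 36.75 p [ 0.4732 -0.1855  0.2092] F [ 2.07 -0.16  0.43] gap 60.1
[[1.0, 0.004, 0.013], [0.004, -1.0, -0.003], [0.013, 0.003, -1.0]]
shift frac [ 0.382  -0.4055  0.0223] mm [ 191.  -202.7   11.1] rows 6.684906564315071
turn frac [ 0.0015 -0.0063  0.002 ] deg [ 0.17 -0.76  0.24] rows 0.11406931406752682
```

View pics/w33.png

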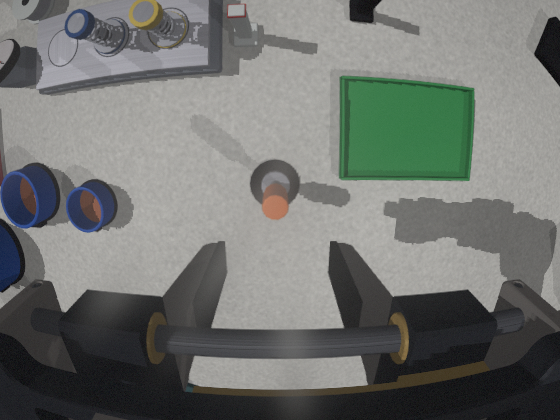

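Presser stands on the pad at (275,185). Fetching yellow.

```bash
python3 -m pendant '[[0.06,-0.04,0,0,0,0],[0.13,-0.08,0,0,0,0],[0.2,-0.13,0,0,0,0],[0.27,-0.18,0,0,0,0],[0.33,-0.22,0,0,0,0],[0.37,-0.25,0,0,0,0],[0.382,-0.253,0,0,-0.004,0.001],[0.382,-0.253,0,0,-0.004,0.001],[0.382,-0.253,0,0,-0.004,0.001],[0.382,-0.253,0,0,-0.004,0.001]]' 58
python3 - <<'E'
from h import *
go([.663,-.059,.12],np.pi/2); show("wrist","pics/w34.png",(140,100,420,310),2.8)
E
```

```text
time_s: 37.63
tcp_pos: [0.6605, -0.0599, 0.2066]
tcp_rot: [3.139, -0.0, -0.002]
wrist_force: [-0.9, 0.3, -0.1]
finger_gap: 0.0578
t 37.63 p [ 0.6605 -0.0599  0.2066] F [-0.87  0.31 -0.09] gap 57.8
[[1.0, -0.0, -0.001], [-0.0, -1.0, -0.002], [-0.001, 0.002, -1.0]]
shift frac [ 0.0053 -0.0021  0.1733] mm [ 2.7 -1.1 86.6] rows 2.078699735213934
turn frac [ 0.0012  0.0007 -0.0001] deg [ 0.14  0.08 -0.01] rows 0.02290785448611472
```

View pics/w34.png

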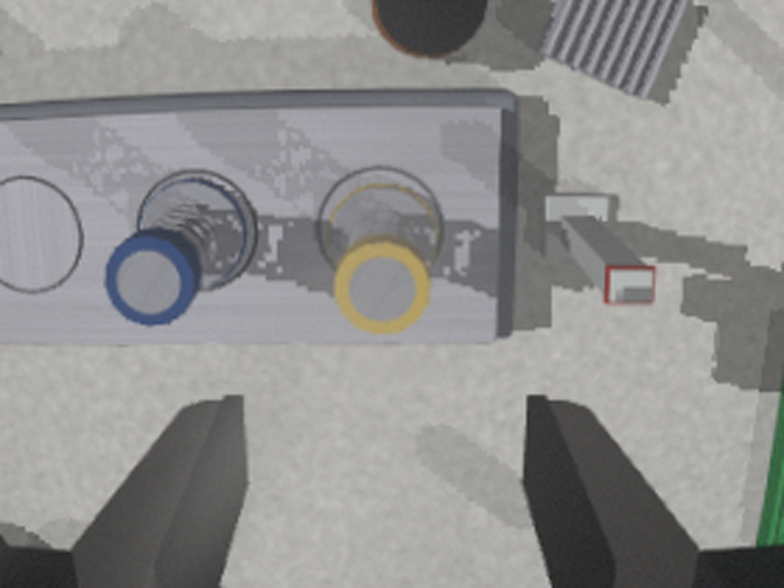

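```bash
python3 -m pendant '[[0.005,-0.002,0.06,0,0,0],[0.005,-0.002,0.12,0,0,0],[0.005,-0.002,0.17,0,0,0],[0.005,-0.002,0.17,0,0,0],[0.005,-0.002,0.17,0,0,0]]'
python3 - <<'E'
from h import *
print(plane("wrist",0,0,0)[:0]);go([.6628,-.059,.0685],np.pi/2); show("wrist","pics/w35.png",(140,100,420,310),2.8)
E
```

```text
time_s: 38.1
tcp_pos: [0.6617, -0.0605, 0.1217]
tcp_rot: [3.139, -0.003, -0.005]
wrist_force: [-0.2, -0.4, 0.0]
finger_gap: 0.0579
[]
t 38.1 p [ 0.6617 -0.0605  0.1217] F [-0.19 -0.36  0.05] gap 57.9
[[1.0, -0.002, -0.003], [-0.002, -1.0, -0.003], [-0.003, 0.003, -1.0]]
shift frac [ 0.0024 -0.0032  0.1063] mm [ 1.2 -1.6 53.2] rows 1.276029142980524
turn frac [ 0.0014  0.0014 -0.0009] deg [ 0.16  0.17 -0.11] rows 0.03632010527745465
```

View pics/w35.png

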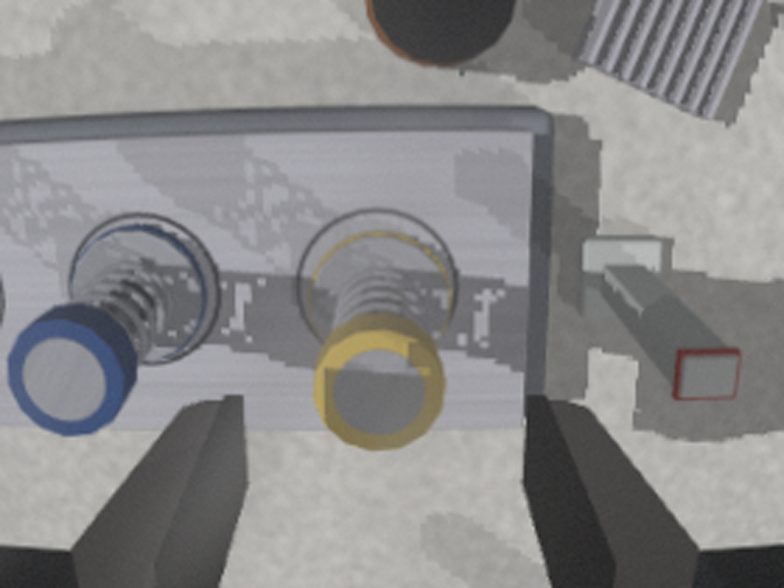

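```bash
python3 -m pendant '[[0.002,-0.003,0.04,0,0,0],[0.002,-0.003,0.07,0,0,0],[0.002,-0.003,0.095,0,0,0],[0.002,-0.003,0.106,0,0,0],[0.002,-0.003,0.106,0,0,0],[0.002,-0.003,0.106,0,0,0]]'
python3 -m pendant '[[0,0,0,0,0,0],[0,0,0,0,0,0],[0,0,0,0,0,0],[0,0,0,0,0,0],[0,0,0,0,0,0],[0,0,0,0,0,0],[0,0,0,0,0,0]]' 20 20
python3 -m pendant '[[0,0,-0.05,0,0,0],[0,0,-0.1,0,0,0],[0,0,-0.18,0,0,0],[0,0,-0.24,0,0,0],[0,0,-0.26,0,0,0],[0,0,-0.26,0,0,0]]'
python3 - <<'E'
from h import *
go([.54,-.355,.17],np.pi/2); show("wrist","pics/w36.png")
E
```

```text
time_s: 38.65
tcp_pos: [0.6649, -0.0588, 0.0714]
tcp_rot: [3.139, -0.003, 0.003]
wrist_force: [0.0, -1.0, 1.3]
finger_gap: 0.0579
time_s: 39.23
tcp_pos: [0.6651, -0.0589, 0.0716]
tcp_rot: [3.139, -0.003, 0.003]
wrist_force: [0.3, 0.3, 0.5]
finger_gap: 0.0315
time_s: 39.73
tcp_pos: [0.6666, -0.0583, 0.2049]
tcp_rot: [3.138, -0.003, 0.012]
wrist_force: [0.4, -0.3, -0.6]
finger_gap: 0.0312
t 39.73 p [ 0.6666 -0.0583  0.2049] F [ 0.36 -0.29 -0.65] gap 31.2
[[1.0, -0.002, 0.008], [-0.002, -1.0, -0.004], [0.008, 0.003, -1.0]]
shift frac [-0.2527  0.5936  0.0698] mm [-126.3  296.8   34.9] rows 7.781069490656489
turn frac [ 0.0017 -0.0038 -0.0009] deg [ 0.2  -0.45 -0.11] rows 0.07090980738242067
```

View pics/w36.png

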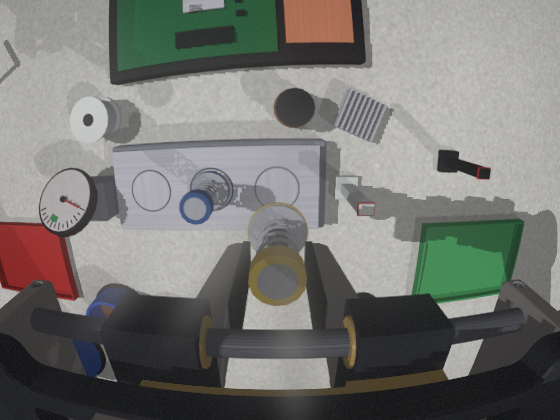

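```bash
python3 -m pendant '[[-0.03,0.07,0,0,0,0],[-0.06,0.14,0,0,0,0],[-0.09,0.21,0,0,0,0],[-0.12,0.28,0,0,0,0],[-0.15,0.35,0,0,0,0],[-0.18,0.42,0,0,0,0],[-0.21,0.49,0,0,0,0],[-0.235,0.55,0,0,0,0],[-0.25,0.585,0.03,0,0,0],[-0.25,0.585,0.03,0,0,0]]'
python3 -m pendant '[[0,0,0,0,0,0],[0,0,0,0,0,0],[0,0,0,0,0,0]]'
python3 - <<'E'
from h import *
go([.538,-.355,.06],np.pi/2); show("wrist","pics/w37.png")
E
```

```text
time_s: 40.62
tcp_pos: [0.5332, -0.356, 0.1819]
tcp_rot: [3.14, -0.017, -0.008]
wrist_force: [-0.9, -0.5, -1.8]
finger_gap: 0.0312
time_s: 40.87
tcp_pos: [0.5333, -0.3544, 0.1807]
tcp_rot: [3.142, -0.014, -0.011]
wrist_force: [-0.2, 0.3, -0.6]
finger_gap: 0.0315
t 40.87 p [ 0.5333 -0.3544  0.1807] F [-0.19  0.33 -0.56] gap 31.5
[[1.0, -0.009, -0.007], [-0.009, -1.0, -0.0], [-0.007, 0.0, -1.0]]
shift frac [0.011  0.0011 0.2413] mm [  5.5   0.6 120.7] rows 2.8965960153600756
turn frac [ 0.      0.0033 -0.0043] deg [ 0.    0.39 -0.51] rows 0.09025042844593793
```

View pics/w37.png

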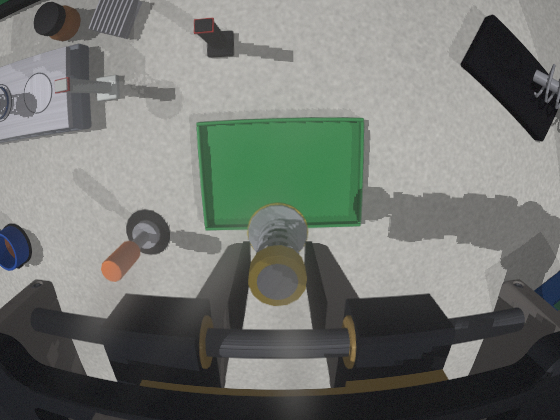

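```bash
python3 - <<'E'
from h import *
print(plane("wrist",282,172,.01))
E
python3 -m pendant '[[0.011,0.005,0.06,0,0.003,-0.004],[0.011,0.005,0.12,0,0.003,-0.004],[0.011,0.005,0.18,0,0.003,-0.004],[0.011,0.005,0.24,0,0.003,-0.004],[0.011,0.005,0.265,0,0.003,-0.004],[0.011,0.005,0.27,0,0.003,-0.004],[0.011,0.005,0.27,0,0.003,-0.004],[0.011,0.005,0.27,0,0.003,-0.004]]'
python3 - <<'E'
from h import *
go([.538,-.357,.035],np.pi/2); show("wrist","pics/w38.png")
E
```

```text
[ 0.54510112 -0.35983104  0.01      ]
time_s: 41.58
tcp_pos: [0.5403, -0.3571, 0.0483]
tcp_rot: [3.14, 0.001, 0.005]
wrist_force: [0.3, -0.2, -0.5]
finger_gap: 0.0312
t 41.58 p [ 0.5403 -0.3571  0.0483] F [ 0.27 -0.19 -0.53] gap 31.2
[[1.0, 0.001, 0.003], [0.001, -1.0, -0.002], [0.003, 0.002, -1.0]]
shift frac [-0.0047 -0.0002  0.0265] mm [-2.4 -0.1 13.3] rows 0.3230493047717969
turn frac [ 0.001  -0.0016  0.0004] deg [ 0.12 -0.19  0.05] rows 0.03138620587678662
```

View pics/w38.png

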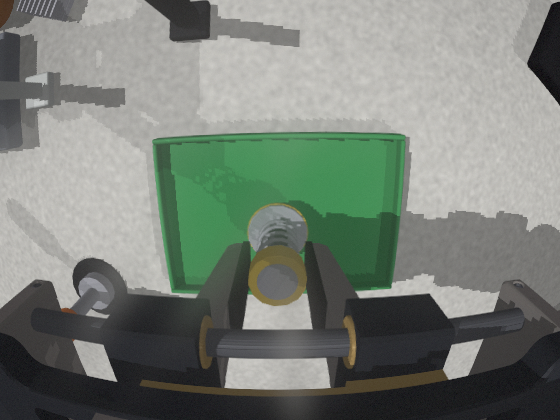

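```bash
python3 -m pendant '[[0,0,0.008,0,0,0],[0,0,0.016,0,0,0],[0,0,0.022,0,0,0],[0,0,0.026,0,0,0],[0,0,0.026,0,0,0],[0,0,0.026,0,0,0]]'
python3 -m pendant '[[0,0,0.001,0,0,0],[0,0,0.001,0,0,0]]'
python3 -m pendant '[[0,0,0.001,0,0,0],[0,0,0.001,0,0,0],[0,0,0.001,0,0,0],[0,0,0.001,0,0,0],[0,0,0.001,0,0,0]]' 58
python3 -m pendant '[[0,0,-0.04,0,0,0],[0,0,-0.09,0,0,0],[0,0,-0.17,0,0,0],[0,0,-0.25,0,0,0],[0,0,-0.33,0,0,0],[0,0,-0.33,0,0,0]]'
python3 - <<'E'
from h import *
go([.664,.018,.2],np.pi/2); show("wrist","pics/w39.png")
E
```

```text
time_s: 42.13
tcp_pos: [0.5403, -0.3573, 0.0354]
tcp_rot: [3.139, 0.001, 0.005]
wrist_force: [-0.1, 0.5, -0.3]
finger_gap: 0.0314
time_s: 42.3
tcp_pos: [0.5403, -0.3574, 0.0349]
tcp_rot: [3.139, 0.001, 0.006]
wrist_force: [0.1, -0.5, -0.3]
finger_gap: 0.0315
time_s: 42.72
tcp_pos: [0.5404, -0.3574, 0.0345]
tcp_rot: [3.139, 0.001, 0.006]
wrist_force: [0.6, -1.6, -0.1]
finger_gap: 0.0576
time_s: 43.22
tcp_pos: [0.5444, -0.3591, 0.2089]
tcp_rot: [3.131, 0.001, 0.025]
wrist_force: [1.1, -0.3, 0.4]
finger_gap: 0.0578
t 43.22 p [ 0.5444 -0.3591  0.2089] F [ 1.12 -0.27  0.39] gap 57.8
[[1.0, 0.0, 0.016], [0.0, -1.0, -0.01], [0.016, 0.01, -1.0]]
shift frac [ 0.2393 -0.7543  0.014 ] mm [ 119.6 -377.2    7. ] rows 9.490158500382522
turn frac [ 0.0049 -0.0077  0.0002] deg [ 0.59 -0.93  0.02] rows 0.15335546021015273
```

View pics/w39.png

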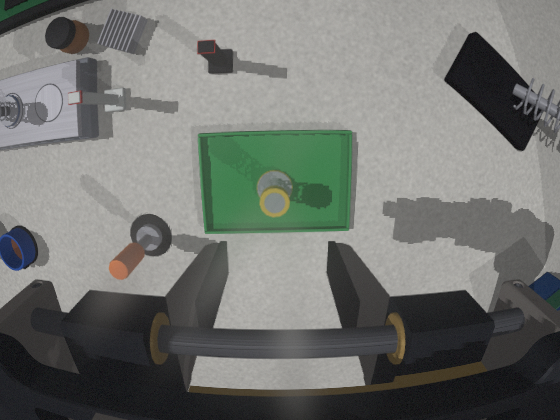

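Yellow stands in the green tray at (275,190). Now blue.

```bash
python3 -m pendant '[[0.02,-0.07,0,0,0,0],[0.04,-0.14,0,0,0,0],[0.07,-0.21,0,0,0,0],[0.09,-0.28,0,0,0,0],[0.11,-0.35,0,0,0,0],[0.13,-0.42,0,0,0,0],[0.16,-0.49,0,0,0,0],[0.18,-0.56,0,0,0,0],[0.2,-0.62,0,0,0,0],[0.22,-0.68,0,0,0,0]]'
python3 -m pendant '[[0.01,-0.01,0,0,0,0],[0.01,-0.01,0,0,0,0],[0.01,-0.01,0,0,0,0],[0.01,-0.01,0,0,0,0]]'
python3 - <<'E'
from h import *
go([.664,.018,.2],np.pi/2); show("wrist","pics/w40.png",(140,100,420,310),2.8)
E
```

```text
time_s: 44.1
tcp_pos: [0.6521, -0.0164, 0.2024]
tcp_rot: [3.134, 0.002, 0.016]
wrist_force: [0.0, -0.6, -0.3]
finger_gap: 0.0583
time_s: 44.43
tcp_pos: [0.6565, -0.0139, 0.2016]
tcp_rot: [3.132, -0.002, 0.013]
wrist_force: [0.1, -0.3, -0.6]
finger_gap: 0.0581
t 44.43 p [ 0.6565 -0.0139  0.2016] F [ 0.05 -0.26 -0.64] gap 58.1
[[1.0, -0.001, 0.009], [-0.001, -1.0, -0.009], [0.009, 0.009, -1.0]]
shift frac [ 0.0149 -0.0639  0.0027] mm [  7.4 -32.    1.4] rows 0.7874712055035947
turn frac [ 0.0043 -0.0041 -0.0007] deg [ 0.52 -0.49 -0.08] rows 0.10049650424191381
```

View pics/w40.png

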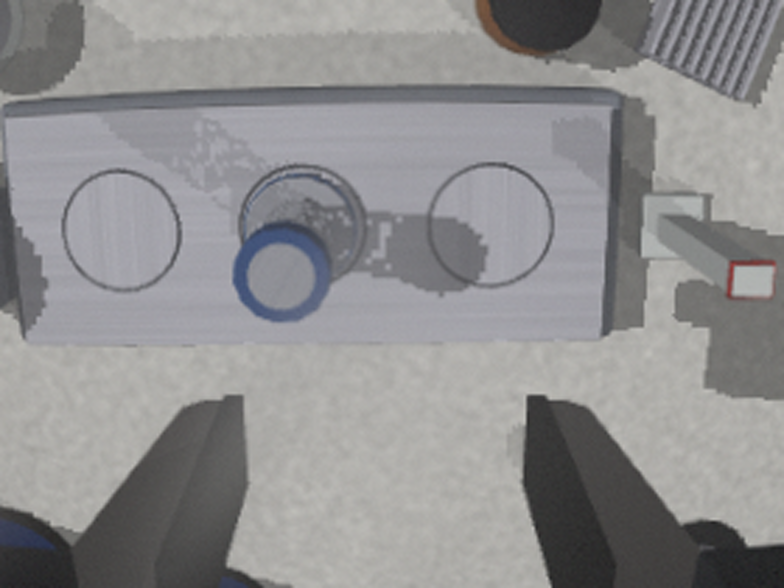

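```bash
python3 - <<'E'
from h import *
print(plane("wrist",140+281/2.8,100+275/2.8,.119))
E
python3 -m pendant '[[0.014,-0.064,0,0.004,-0.004,0],[0.014,-0.064,0.05,0.004,-0.004,0],[0.014,-0.064,0.1,0.004,-0.004,0],[0.014,-0.064,0.16,0.004,-0.004,0],[0.014,-0.064,0.16,0.004,-0.004,0],[0.014,-0.064,0.16,0.004,-0.004,0],[0.014,-0.064,0.16,0.004,-0.004,0]]'
python3 - <<'E'
from h import *
go([.664,.018,.07],np.pi/2); show("wrist","pics/w41.png",(140,100,420,310),2.8)
E
```

```text
[0.66235887 0.01834466 0.119     ]
time_s: 45.07
tcp_pos: [0.6653, 0.0161, 0.1232]
tcp_rot: [3.141, -0.006, 0.004]
wrist_force: [-0.5, 0.3, 0.7]
finger_gap: 0.0582
t 45.07 p [0.6653 0.0161 0.1232] F [-0.53  0.3   0.68] gap 58.2
[[1.0, -0.004, 0.003], [-0.004, -1.0, -0.001], [0.003, 0.001, -1.0]]
shift frac [-0.0029 -0.0038  0.1065] mm [-1.4 -1.9 53.2] rows 1.2780372353606664
turn frac [ 0.0003 -0.0012 -0.0017] deg [ 0.04 -0.15 -0.21] rows 0.035729889783718355
```

View pics/w41.png

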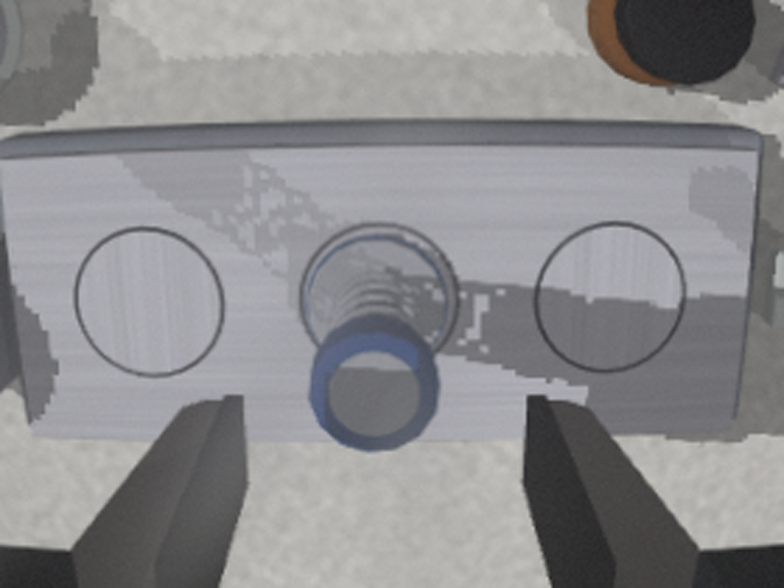

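```bash
python3 -m pendant '[[-0.003,-0.005,0.04,0,0,0],[-0.003,-0.005,0.07,0,0,0],[-0.003,-0.005,0.095,0,0,0],[-0.003,-0.005,0.107,0,0,0],[-0.003,-0.005,0.107,0,0,0],[-0.003,-0.005,0.107,0,0,0]]'
python3 -m pendant '[[0,0,0,0,0,0],[0,0,0,0,0,0],[0,0,0,0,0,0],[0,0,0,0,0,0],[0,0,0,0,0,0],[0,0,0,0,0,0],[0,0,0,0,0,0]]' 20 20
python3 -m pendant '[[0,0,-0.05,0,0,0],[0,0,-0.1,0,0,0],[0,0,-0.18,0,0,0],[0,0,-0.24,0,0,0],[0,0,-0.26,0,0,0],[0,0,-0.26,0,0,0]]'
python3 - <<'E'
from h import *
go([.537,.366,.19],np.pi/2); show("wrist","pics/w42.png")
E
```

```text
time_s: 45.62
tcp_pos: [0.665, 0.0189, 0.071]
tcp_rot: [3.141, -0.005, 0.007]
wrist_force: [-0.1, -1.2, 0.1]
finger_gap: 0.0581
time_s: 46.2
tcp_pos: [0.6652, 0.0189, 0.0713]
tcp_rot: [3.141, -0.005, 0.008]
wrist_force: [0.4, -0.0, 0.8]
finger_gap: 0.0312
time_s: 46.7
tcp_pos: [0.6663, 0.0193, 0.2046]
tcp_rot: [3.141, -0.006, 0.017]
wrist_force: [0.8, 0.6, 0.6]
finger_gap: 0.0316
t 46.7 p [0.6663 0.0193 0.2046] F [0.76 0.6  0.59] gap 31.6
[[1.0, -0.004, 0.011], [-0.004, -1.0, -0.0], [0.011, 0.0, -1.0]]
shift frac [-0.2613 -0.6925  0.026 ] mm [-130.7 -346.3   13. ] rows 8.880840633651392
turn frac [ 0.0002 -0.0053 -0.0017] deg [ 0.02 -0.63 -0.2 ] rows 0.09271348472194475
```

View pics/w42.png

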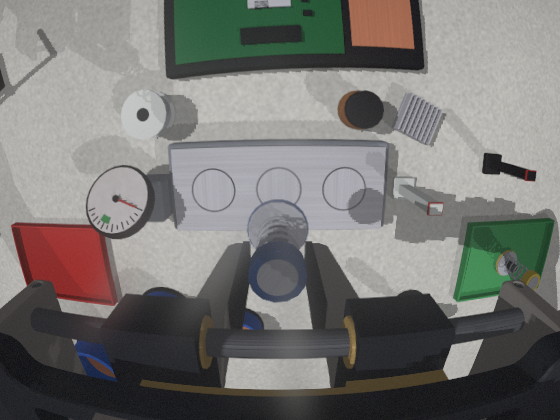

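```bash
python3 -m pendant '[[-0.02,-0.07,0,0,0,0],[-0.05,-0.14,0,0,0,0],[-0.08,-0.21,0,0,0,0],[-0.1,-0.28,0,0,0,0],[-0.13,-0.35,0,0,0,0],[-0.16,-0.42,0,0,0,0],[-0.18,-0.49,0,0,0,0],[-0.21,-0.56,0,0,0,0],[-0.23,-0.62,0,0,0,0],[-0.25,-0.65,0,0,0,0]]'
python3 -m pendant '[[0,0,0,0,0,0],[0,0,0,0,0,0],[0,0,0,0,0,0]]'
python3 - <<'E'
from h import *
go([.537,.366,.06],np.pi/2); show("wrist","pics/w43.png")
E
```

```text
time_s: 47.58
tcp_pos: [0.5373, 0.3482, 0.1977]
tcp_rot: [3.141, 0.003, 0.003]
wrist_force: [-0.9, 1.2, -0.4]
finger_gap: 0.0309
time_s: 47.83
tcp_pos: [0.5374, 0.346, 0.1955]
tcp_rot: [3.138, 0.0, -0.001]
wrist_force: [-0.2, 0.0, -0.4]
finger_gap: 0.0311
t 47.83 p [0.5374 0.346  0.1955] F [-0.16  0.   -0.42] gap 31.1
[[1.0, 0.0, -0.0], [0.0, -1.0, -0.004], [-0.0, 0.004, -1.0]]
shift frac [-0.0007 -0.0409  0.2709] mm [ -0.4 -20.5 135.5] rows 3.285541309743346
turn frac [0.0017 0.0002 0.0001] deg [0.2  0.02 0.01] rows 0.02832850888579937
```

View pics/w43.png

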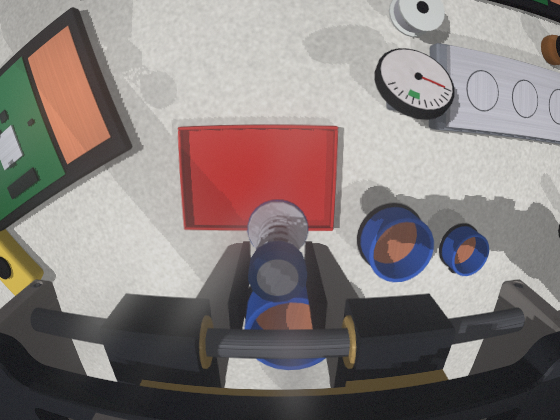

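```bash
python3 - <<'E'
from h import *
print(plane("wrist",259,178,.01),plane("wrist",285,325,.08),plane("wrist",285,297,.08))
E
python3 -m pendant '[[0.004,-0.03,0.06,0,0,0],[0.004,-0.04,0.12,0,0,0],[0.004,-0.04,0.18,0,0,0],[0.004,-0.04,0.24,0,0,0],[0.004,-0.04,0.28,0,0,0],[0.004,-0.04,0.295,0,0,0],[0.004,-0.04,0.3,0,0,0],[0.004,-0.04,0.3,0,0,0]]'
python3 - <<'E'
from h import *
go([.54,.366,.035],np.pi/2); show("wrist","pics/w44.png")
E
```

```text
[0.54047917 0.36705105 0.01      ] [0.37849075 0.33624443 0.08      ] [0.41881056 0.33668853 0.08      ]
time_s: 48.55
tcp_pos: [0.5413, 0.3641, 0.0462]
tcp_rot: [3.138, -0.005, 0.001]
wrist_force: [-0.5, 0.1, -0.9]
finger_gap: 0.0311
t 48.55 p [0.5413 0.3641 0.0462] F [-0.49  0.1  -0.91] gap 31.1
[[1.0, -0.003, 0.001], [-0.003, -1.0, -0.003], [0.001, 0.003, -1.0]]
shift frac [-0.0026 -0.0039  0.0223] mm [-1.3 -1.9 11.2] rows 0.27332426705144697
turn frac [ 0.0016 -0.0004 -0.0015] deg [ 0.19 -0.05 -0.18] rows 0.03667759218674824
```

View pics/w44.png

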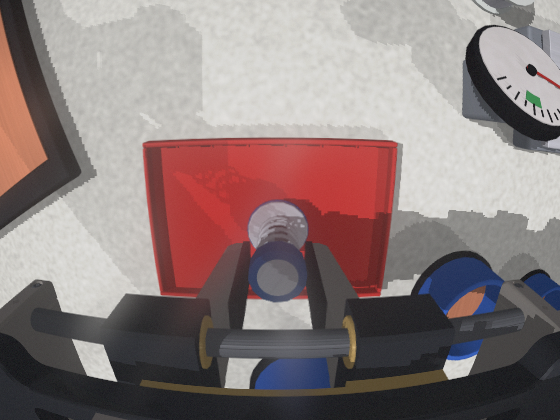

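```bash
python3 -m pendant '[[0,0,0.008,0,0,0],[0,0,0.015,0,0,0],[0,0,0.02,0,0,0],[0,0,0.023,0,0,0],[0,0,0.023,0,0,0],[0,0,0.023,0,0,0]]'
python3 -m pendant '[[0,0,0.001,0,0,0],[0,0,0.001,0,0,0],[0,0,0.001,0,0,0],[0,0,0.001,0,0,0],[0,0,0.001,0,0,0]]' 58
python3 -m pendant '[[0,0,-0.04,0,0,0],[0,0,-0.09,0,0,0],[0,0,-0.17,0,0,0],[0,0,-0.25,0,0,0],[0,0,-0.33,0,0,0],[0.03,0,-0.35,0,0,0],[0.03,0,-0.35,0,0,0]]'
python3 -m pendant '[[0,0,0,0,0,0],[0,0,0,0,0,0],[0,0,0,0,0,0],[0,0,0,0,0,0],[0,0,0,0,0,0]]'
python3 - <<'E'
from h import *
st(); show("wrist","pics/w45.png"); show("scene","pics/s9.png"); show("top","pics/t9.png")
E
```

```text
time_s: 49.1
tcp_pos: [0.5415, 0.365, 0.0357]
tcp_rot: [3.139, -0.004, 0.003]
wrist_force: [0.1, 0.9, -0.5]
finger_gap: 0.0314
time_s: 49.52
tcp_pos: [0.5416, 0.365, 0.0353]
tcp_rot: [3.139, -0.004, 0.004]
wrist_force: [-0.2, -0.2, 0.3]
finger_gap: 0.0581
time_s: 50.1
tcp_pos: [0.5602, 0.3663, 0.2153]
tcp_rot: [-3.139, 0.007, -0.017]
wrist_force: [0.8, 0.1, 0.3]
finger_gap: 0.0578
time_s: 50.52
tcp_pos: [0.5593, 0.3661, 0.214]
tcp_rot: [-3.14, 0.006, -0.014]
wrist_force: [-0.7, 0.1, 0.7]
finger_gap: 0.0584
t 50.52 p [0.5593 0.3661 0.214 ] F [-0.7   0.11  0.73] gap 58.4
[[1.0, -0.004, 0.009], [-0.004, -1.0, 0.001], [0.009, -0.001, -1.0]]
```

View pics/w45.png

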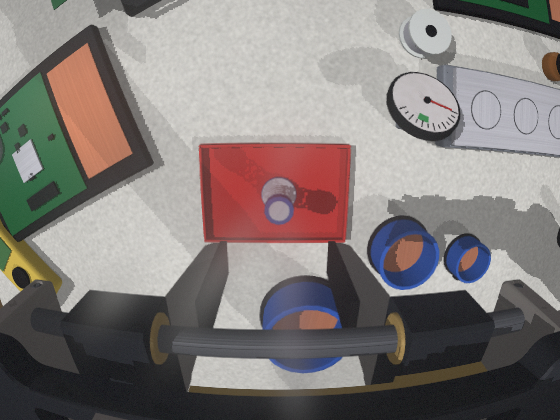

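View pics/s9.png

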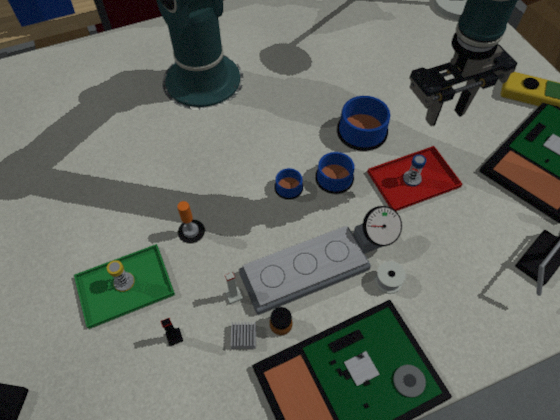

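View pics/t9.png

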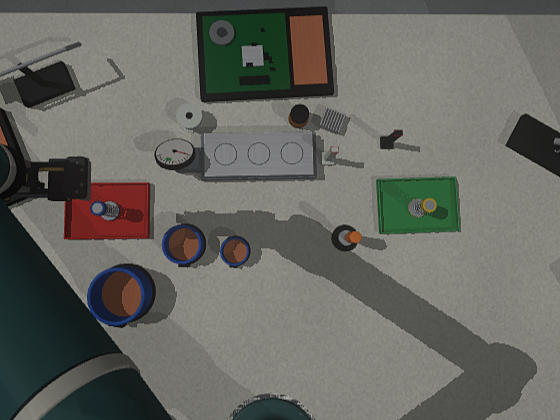

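Everything is in place: blue in red at scene (412,170), yellow in green at (120,275), the presser on its pad at (190,230). Before handing in I want to check the coil-like object on the black plate at the right of w39, since it could be a grey spring.

```bash
python3 - <<'E'
import cv2,numpy as np
a=cv2.imread("pics/w39.png"); b=cv2.imread("pics/w38.png"); t=cv2.imread("pics/t9.png")
o=np.hstack([cv2.resize(x,(390,390),interpolation=cv2.INTER_CUBIC) for x in (a[20:170,410:560],t[90:210,440:560])])
cv2.imwrite("pics/g.png",o)
E
```

```text
(no output)
```

View pics/g.png

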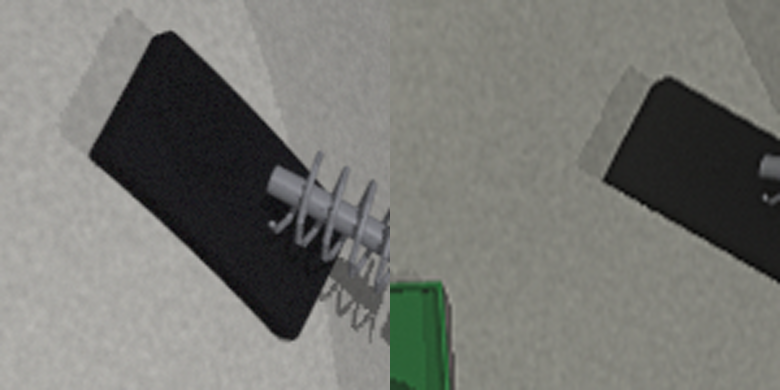

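That is a soldering-iron stand, so there is no grey spring in the scene. I'll do a final numeric check, then hand in.

```bash
python3 - <<'E'
from h import *
# t9 crop: presser / pad closeness from the w33-free top+scene views
for nm,p,z in (("presser top",(354,238.5),.113),("pad",(345.5,238.3),.003),("blue cap",(99.5,208.5),.082),("yel cap",(429.5,206),.082)): print(nm,plane("top",*p,z).round(3))
show("scene","pics/s10.png",(60,180,220,320),4)
E
```

```text
presser top [ 0.462 -0.18   0.113]
pad [ 0.464 -0.184  0.003]
blue cap [0.536 0.36  0.082]
yel cap [ 0.531 -0.357  0.082]
```

View pics/s10.png

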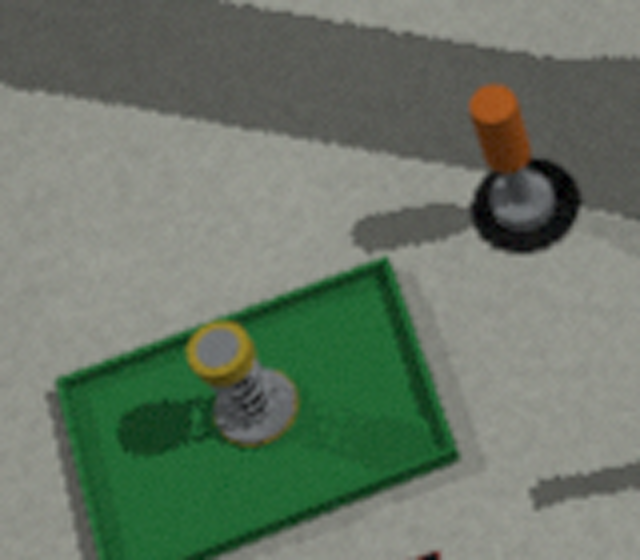

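The crop shows the presser upright and centred on its pad at (525,200), and yellow upright in the green tray at (250,405).

```bash
python3 -c "
from rig import arm
print(arm.hand_in())"
```

```text
the job is handed in; nothing more can be done
None
```

I've handed the job in: all steps are done at about 51 s on the clock, but no verdict was reported.

**What I did**
- **Springs onto the plate:** I set the blue spring on the middle ring and the yellow on the -y ring. This was before the dip; only the pressing had to come after it.
- **Dip:** the presser's foot went into the middle-sized blue well, its underside at about 20 mm, for more than 0.5 s.
- **Blue:** pressed at about 7.6 N for over a second. Its cap top sank to about 89 mm, below the white gauge's 102 mm line, so it is weak and stands in the red tray.
- **Yellow:** pressed at about 7.4–7.8 N for about 2 s. Its cap top stayed at about 107–108 mm, above the line, so it is sound and stands in the green tray.
- **Grey:** none found. The one grey coil-like object is a soldering-iron stand.

**Last checks**
- The final pictures show both springs upright in their trays. The presser is upright on its pad, within about 5 mm of centre, and the gripper is clear of everything.
- The spool, jar and heat sink look unmoved, though I compared them only by eye.

**What went wrong or disagreed**
- **Missed grasp:** the first grasp of blue closed above the cap, because the finger ends sit about 27 mm behind the reported tool point. Gripping lower fixed it.
- **Yellow shifted:** it stood about 1 cm from where I first measured it, and I took it from the new spot.
- **Just under 8 N:** both presses were slightly below the 8 N mid-mark but inside the green sector. The cap heights would differ by only 1–2 mm at exactly 8 N.

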